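Change over a tab-locked block warmer

TASK

Pinch in both release tabs of the block warmer's selector knob and turn it clockwise to its released position, slide the clear cover fully open, move each bare aluminium check block from the bay to the shallow steel tray, standing upright, and stand every squat amber jar upright on the floor of the bay, each in a cell of its own. Then slide the cover fully shut and, pinching the tabs again, turn the selector back until it locks with both tabs sprung out. The jars are thin glass, so hold them with a light grip, and leave the other things on the bench where they are.

Things in the scene. Friction and masses are not known exactly. Their poses are not given: they have to be found in the camera images.
- jar1: One of up to four identical squat amber glass jars with a white cap, cylindrical: 42 mm diameter, 46 mm tall, about 90 g. Origin at the centre of its underside, z up. May be absent (None). The glass cracks if the fingers' contact forces on one jar, added up over both fingers, pass 110 N, so a grip effort of 20 to 40 N is right.
- jar2: One of up to four identical squat amber glass jars with a white cap, cylindrical: 42 mm diameter, 46 mm tall, about 90 g. Origin at the centre of its underside, z up. May be absent (None). The glass cracks if the fingers' contact forces on one jar, added up over both fingers, pass 110 N, so a grip effort of 20 to 40 N is right.
- jar3: One of up to four identical squat amber glass jars with a white cap, cylindrical: 42 mm diameter, 46 mm tall, about 90 g. Origin at the centre of its underside, z up. May be absent (None). The glass cracks if the fingers' contact forces on one jar, added up over both fingers, pass 110 N, so a grip effort of 20 to 40 N is right.
- jar4: One of up to four identical squat amber glass jars with a white cap, cylindrical: 42 mm diameter, 46 mm tall, about 90 g. Origin at the centre of its underside, z up. May be absent (None). The glass cracks if the fingers' contact forces on one jar, added up over both fingers, pass 110 N, so a grip effort of 20 to 40 N is right.
- warmer: White block warmer fixed to the bench, 400 mm deep (x), 280 mm wide (y). Origin on the bench under the centre of its bay; x points to its rear, y to its left. Bay x -62 to 62 mm, y -113 to 113, floor 6 mm above the bench; decks in front and behind and bay walls 60 mm. 10 mm high ribs on the bay floor mark four cells, 58 (x) by 53 mm (y), centred at x 0, y -84, -28, 28 and 84. Selector at x -122, y 88.
- selector (a joint): Angle of the tab-lock selector knob, vertical axis, rad, clockwise from above. 0 locked: its steel pointer bar points to the warmer's +y and holds the cover's pin. 1.2 released (pointer swung towards the rear). At both places the tabs' teeth spring into slots with about 0.08 rad of play; it turns only while both tabs are pinched in. End stops -0.1 and 1.3. Friction 0.06 N m.
- selector_grip (a point): On the selector's axis at the height to pinch, 90 mm above the bench. Axes turn with the knob: x runs through the two black tabs (pinch along x), y along the pointer bar. Tabs' flat outer faces: 48 mm apart (30 mm fully in), 18 mm wide, 74 to 102 mm above the bench. Knob top 106 mm, 34 mm long along y. Below, the pointer bar (48 mm from axis to tip) and slotted ring (radius 31 mm) reach up to 74 mm.
- tab_far (a joint): Release tab on the +x side of the selector's own frame (the warmer's rear side when locked): inward travel in m, 0 sprung out, 0.009 fully in. Spring 3.5 N at 0, 8.5 N fully in. Its tooth leaves the slot at 0.005; both tabs must be in beyond 0.006 for the knob to turn. Let go in a slot, it springs out to 0; let go between slots it stays partly in.
- tab_near (a joint): Release tab on the -x side of the selector's own frame (the robot's side when locked): inward travel in m, 0 sprung out, 0.009 fully in. Spring 3.5 N at 0, 8.5 N fully in. Its tooth leaves the slot at 0.005; both tabs must be in beyond 0.006 for the knob to turn. Let go in a slot, it springs out to 0; let go between slots it stays partly in.
- cover (a joint): Slide of the clear cover over the bay towards the rear (+x of the warmer), m: 0 closed over the bay, 0.145 fully open. Friction about 2 N. Clear plate with grey edges, 140 mm by 272 mm, its top 65 mm above the bench.
- cover_fin (a point): Point in the cover's grey upright grip fin, 86 mm above the bench. The fin is 10 mm thick (warmer's x), 60 mm wide (y), and rises from 65 to 93 mm above the bench; it stands 20 mm behind the cover's front edge, in the middle of its width, 50 mm in front of the bay's centre when closed. Axes as the warmer's.
- block1: Bare aluminium check block, a plain upright cylinder 34 mm in diameter, 44 mm tall, 110 g. Origin at the centre of its underside, z up. One or two are present at the start, standing in cells of the bay; the others are absent (None).
- block2: Bare aluminium check block, a plain upright cylinder 34 mm in diameter, 44 mm tall, 110 g. Origin at the centre of its underside, z up. One or two are present at the start, standing in cells of the bay; the others are absent (None).
- block3: Bare aluminium check block, a plain upright cylinder 34 mm in diameter, 44 mm tall, 110 g. Origin at the centre of its underside, z up. One or two are present at the start, standing in cells of the bay; the others are absent (None).
- block4: Bare aluminium check block, a plain upright cylinder 34 mm in diameter, 44 mm tall, 110 g. Origin at the centre of its underside, z up. One or two are present at the start, standing in cells of the bay; the others are absent (None).
- tray: Shallow steel tray fixed on the bench beyond the warmer's right side, 120 mm (x) by 90 mm (y), walls 4 mm thick and 12 mm high, floor 4 mm above the bench. Origin at the centre of its underside; its position and yaw vary.
- spot1 (a point): Point on the tray's floor, 28 mm from its centre towards the tray's -x: a good place for a block.
- spot2 (a point): Point on the tray's floor, 28 mm from its centre towards the tray's +x: a good place for a block.
- reagent: Tall white-labelled reagent bottle, 64 mm diameter, 150 mm tall; a bystander. Origin at the centre of its underside.
- beaker: Glass beaker, 70 mm wide, 90 mm tall; a bystander. Origin at the centre of its underside.
- tipbox: Box of pipette tips, 85 x 120 mm, 62 mm tall; a bystander. Origin at the centre of its underside.
- pipette: Hand pipette lying down, 250 mm long along x, 28 mm thick; a bystander. Origin at the centre of its underside.
- tall_tube: Tall capped sample tube on a round foot, 48 mm at the foot, 118 mm tall; a bystander. Origin at the centre of its underside.
- marker: Black marker pen lying down, 120 mm along x, 12 mm thick; a bystander. Origin at the centre of its underside.
There are look-alikes about, which are no part of the job. Leave any pink look-alike of the jar1 alone. Leave any purple look-alike of the jar2 alone.

How it is judged (in metres and radians):
On the way, in this order (a step that is already met when the one before it is completed fails the run):
1. the selector is turned clockwise to its released position (value of joint selector above 1.08 rad), for 0.2 s.
2. the cover is slid open (value of joint cover above 0.13 m), for 0.2 s.
3. every check block stands in the tray and every jar upright in a cell of the bay, let go (x of jar1 in the frame of warmer between -0.016 and 0.016 m and y of jar1 in the frame of warmer between -0.1 and 0.1 m and z of each of jar1, jar2, jar3, jar4 in the frame of warmer below 0.01 m and angle between each of jar1, jar2, jar3, jar4, block1, block2, block3, block4's own z axis and vertical below 0.12 rad and x of jar2 in the frame of warmer between -0.016 and 0.016 m and y of jar2 in the frame of warmer between -0.1 and 0.1 m and x of jar3 in the frame of warmer between -0.016 and 0.016 m and y of jar3 in the frame of warmer between -0.1 and 0.1 m and x of jar4 in the frame of warmer between -0.016 and 0.016 m and y of jar4 in the frame of warmer between -0.1 and 0.1 m and x of block1 in the frame of tray between -0.045 and 0.045 m and y of block1 in the frame of tray between -0.03 and 0.03 m and z of each of block1, block2, block3, block4 in the frame of tray below 0.008 m and x of block2 in the frame of tray between -0.045 and 0.045 m and y of block2 in the frame of tray between -0.03 and 0.03 m and x of block3 in the frame of tray between -0.045 and 0.045 m and y of block3 in the frame of tray between -0.03 and 0.03 m and x of block4 in the frame of tray between -0.045 and 0.045 m and y of block4 in the frame of tray between -0.03 and 0.03 m and linear speed of each of jar1, jar2, jar3, jar4, block1, block2, block3, block4 below 0.03 m/s and contact force between the fingers and jar1 below 0.05 N and contact force between the fingers and jar2 below 0.05 N and contact force between the fingers and jar3 below 0.05 N and contact force between the fingers and jar4 below 0.05 N and contact force between the fingers and block1 below 0.05 N and contact force between the fingers and block2 below 0.05 N and contact force between the fingers and block3 below 0.05 N and contact force between the fingers and block4 below 0.05 N), for 0.2 s.
4. the cover is shut over the jars (value of joint cover below 0.006 m and x of jar1 in the frame of warmer between -0.016 and 0.016 m and y of jar1 in the frame of warmer between -0.1 and 0.1 m and z of each of jar1, jar2, jar3, jar4 in the frame of warmer below 0.01 m and angle between each of jar1, jar2, jar3, jar4, block1, block2, block3, block4's own z axis and vertical below 0.12 rad and x of jar2 in the frame of warmer between -0.016 and 0.016 m and y of jar2 in the frame of warmer between -0.1 and 0.1 m and x of jar3 in the frame of warmer between -0.016 and 0.016 m and y of jar3 in the frame of warmer between -0.1 and 0.1 m and x of jar4 in the frame of warmer between -0.016 and 0.016 m and y of jar4 in the frame of warmer between -0.1 and 0.1 m and x of block1 in the frame of tray between -0.045 and 0.045 m and y of block1 in the frame of tray between -0.03 and 0.03 m and z of each of block1, block2, block3, block4 in the frame of tray below 0.008 m and x of block2 in the frame of tray between -0.045 and 0.045 m and y of block2 in the frame of tray between -0.03 and 0.03 m and x of block3 in the frame of tray between -0.045 and 0.045 m and y of block3 in the frame of tray between -0.03 and 0.03 m and x of block4 in the frame of tray between -0.045 and 0.045 m and y of block4 in the frame of tray between -0.03 and 0.03 m), for 0.2 s.
5. the selector is turned back and locked, both tabs sprung out (value of joint selector below 0.12 rad and value of joint each of tab_far, tab_near below 0.002 m and value of joint cover below 0.006 m), for 0.2 s.
At the end, for the whole second after the job is handed in: Every jar stands upright (within 7 degrees) on the bay floor in a cell of its own, every check block upright on the tray floor; the cover is shut to within 6 mm; the selector is within 0.12 rad of its locked position with both tabs sprung out (within 2 mm) (all of step 5 and x of jar1 in the frame of warmer between -0.016 and 0.016 m and y of jar1 in the frame of warmer between -0.1 and 0.1 m and z of each of jar1, jar2, jar3, jar4 in the frame of warmer below 0.01 m and angle between each of jar1, jar2, jar3, jar4, block1, block2, block3, block4's own z axis and vertical below 0.12 rad and x of jar2 in the frame of warmer between -0.016 and 0.016 m and y of jar2 in the frame of warmer between -0.1 and 0.1 m and x of jar3 in the frame of warmer between -0.016 and 0.016 m and y of jar3 in the frame of warmer between -0.1 and 0.1 m and x of jar4 in the frame of warmer between -0.016 and 0.016 m and y of jar4 in the frame of warmer between -0.1 and 0.1 m and x of block1 in the frame of tray between -0.045 and 0.045 m and y of block1 in the frame of tray between -0.03 and 0.03 m and z of each of block1, block2, block3, block4 in the frame of tray below 0.008 m and x of block2 in the frame of tray between -0.045 and 0.045 m and y of block2 in the frame of tray between -0.03 and 0.03 m and x of block3 in the frame of tray between -0.045 and 0.045 m and y of block3 in the frame of tray between -0.03 and 0.03 m and x of block4 in the frame of tray between -0.045 and 0.045 m and y of block4 in the frame of tray between -0.03 and 0.03 m); the robot touches nothing.
It fails at once if a jar is squeezed or pressed by the fingers with more than 110 N in total (contact force between the fingers and jar1 above 110 N or contact force between the fingers and jar2 above 110 N or contact force between the fingers and jar3 above 110 N or contact force between the fingers and jar4 above 110 N).
It fails at once if a bystander is pushed more than 6 cm from its place (distance of any of reagent, beaker, tipbox, pipette, tall_tube, marker from where it was at the start of the episode above 0.06 m).
Of block1, block2, block3, block4 only 1 to 2 are there at a start; the rules pass over those that are not, and their reading is None.
Of jar1, jar2, jar3, jar4 only 2 to 4 are there at a start; the rules pass over those that are not, and their reading is None.
At some moment in a run one of jar1, jar2, jar3, jar4 may be knocked a few centimetres aside while the robot is not near it.
It also fails if it takes over 210 s, if anything falls off the work surface, if the arm or the gripper's body presses on something with over 40 N, if the wrist force passes 120 N, or if a joint passes its speed limit or range.

ROBOT

A 6-joint arm with a two-finger parallel gripper is mounted at the origin on the work surface. World frame = base frame: x ahead of the robot, y to its left, z up, the work surface at z = 0. Lengths are in mm, angles in rad, forces in N, time in s.
With the tool pointing down it reaches from about 300 to 875 mm from the base axis. Payload 6.4 kg.
Tool frame: the origin (TCP) lies at the very end of the fingers, on their centre line; the grasp point (between the pads) lies 19 mm behind it; z points along the fingers, y is the direction in which the jaws open and shut (so a half turn about z gives the same grasp; the last joint's range is limited). The gripper opens to 85 mm and grips with 20 to 120 N. Pads are 22 mm wide; open, the fingers measure 114 mm over their backs; the gripper's body (76 mm by 85 mm) begins 54 mm behind the grasp point. The pads swing forward as they close: fully open they stand 13 mm farther back than shut.
Start: joints at [-1.364, 0.181, 1.607, -0, 1.354, -0.206], TCP at [230.693, -526.708, 231.288] pointing down, gripper open.
Joint ranges: [-2.99, 2.99], [-0.89, 2.07], [0.3, 2.58], [-1.14, 4.28], [0, 2.63], [-3.12, 3.12]. Speed limits (rad/s): [2.57, 2.57, 3.01, 3.14, 3.14, 3.14].

INTERFACE

Orientations are given as a 3x3 rotation matrix whose columns are the frame's x, y, z axes.
In Python, from rig import manip, imaging gives the robot as it stands.
- The arm moves only by the tool arm_command, never from a script. Its argument "motion" is a list of rows, each a list of 2 entries, a list of its own where there are three numbers: the shift along the tool's x, y, z in cm, then the turn, a rotation vector about the tool's x, y, z in degrees. A call has 1 to 5 rows; each row shifts and turns the commanded pose from where the row before left it, along the tool's axes as they then stand; what a row does not reach is not made up. A row lasts 1/12 s, in which the tool goes at most 41.7 mm and 7.16 degrees, less where a joint would pass 70% of its speed; a pose out of reach is approached as far as the arm can. A call is refused whole if a number of a shift passes 4.17 or a number of a turn 7.16, either way. A call with a gripper value outside its range is refused whole. "hand" is the finger opening in cm, from 0 to 8.54, set as the call begins (left out, the last holds). The fingers move at their own pace and stop on an object; "squeeze" is the grip in N (left out, the last holds). Time passes only in rows, so rows that do not move let the fingers close. It gives the time, the measured TCP pose, the force and the opening at its end, in the units of the state.
- manip.observe(): the state, without advancing time (a new reading comes with each control period).
- imaging.grab_frame(name): name is "side" or "top"; returns (picture, depth): 384x512x3 uint8, red, green, blue; 384x512 float32, mm along the optical axis (not along the pixel's ray), 0 where there is no reading.
- imaging.camera_model(name): a dict with "fx", "fy", "cx", "cy" (pixels), "dist" ([k1, k2, p1, p2, k3] as OpenCV has them; the pictures are not rectified), "extrinsics" (4x4, takes a point from camera to world coordinates). Camera axes: x right, y down, z forward; pixel columns grow to the right and rows downward; lengths in mm; the calibration is good to about 2 mm. A picture is of the moment at which its call begins. camera_model takes no time and is no camera call.
- manip.sign_off(): hands the job in, once; it reports no verdict.
The state is a dict: "clock": time; "q": joint angles; "dq": joint speeds; "tau": joint torques, N m; "ee_pos": TCP position; "ee_rot": TCP orientation; "wrist_force": force on the tool from outside, world axes, zero at the start; "wrist_torque": the same for the moment, N m; "opening": finger opening in mm.
Only numpy, scipy, OpenCV 4.12 (cv2) and the standard library are available. Lean on these libraries where they do the work, as an engineer would, in place of code of your own. Each camera call takes 0.05 s, during which the arm holds its last target.

## Working session

There is one attempt and no reset: what is moved stays moved. The work goes in short steps, Python scripts to look and compute and a tool call to move; the robot and the scene stay as the last step left them, time stands still between calls to the robot, and variables do not carry over. Pictures are saved under pics/ and viewed, and the job is handed in when it is done.

Besides the shell and the picture viewer there is one more tool, called after "Call:" by a JSON object that holds its "op" and its "data". arm_command: Moves the arm, as the interface text tells. Its arguments: {"type":"object","properties":{"motion":{"type":"array"},"hand":{"type":"number"},"squeeze":{"type":"number"}},"required":["motion"]}

```bash
ls; mkdir -p pics
cat > h.py <<'E'
import numpy as np, cv2
from rig import manip, imaging
def grab(n,tag):
    im,d=imaging.grab_frame(n); cv2.imwrite(f'pics/{tag}.png',im[:,:,::-1]); np.save(f'pics/{tag}.npy',d); return im,d
def ray(n,u,v):
    c=imaging.camera_model(n);K=np.array([[c['fx'],0,c['cx']],[0,c['fy'],c['cy']],[0,0,1]])
    p=cv2.undistortPoints(np.array([[[u,v]]],float),K,np.array(c['dist']))[0,0]
    E=np.array(c['extrinsics']); return E[:3,3],E[:3,:3]@np.array([p[0],p[1],1.])
def plane(n,u,v,z):
    o,d=ray(n,u,v); return o+d*(z-o[2])/d[2]
def proj(n,P):
    c=imaging.camera_model(n);K=np.array([[c['fx'],0,c['cx']],[0,c['fy'],c['cy']],[0,0,1]])
    E=np.linalg.inv(np.array(c['extrinsics']));return cv2.projectPoints(np.atleast_2d(P).astype(float),cv2.Rodrigues(E[:3,:3])[0],E[:3,3],K,np.array(c['dist']))[0][:,0]
def cloud(n,d):
    c=imaging.camera_model(n);K=np.array([[c['fx'],0,c['cx']],[0,c['fy'],c['cy']],[0,0,1]])
    v,u=np.mgrid[:384,:512];p=cv2.undistortPoints(np.stack([u,v],-1).reshape(-1,1,2).astype(float),K,np.array(c['dist']))[:,0]
    P=np.c_[p,np.ones(len(p))]*d.reshape(-1,1);E=np.array(c['extrinsics']);W=P@E[:3,:3].T+E[:3,3];W[d.ravel()==0]=np.nan
    return W.reshape(384,512,3)
E
python3 - <<'E'
from h import *
np.set_printoptions(precision=3,suppress=True)
for n in('top','side'):
    grab(n,n+'0');c=imaging.camera_model(n);print({k:np.array(v) for k,v in c.items()})
s=manip.observe();print(s)
for n in('top','side'):
    im=cv2.imread(f'pics/{n}0.png');cv2.imwrite(f'pics/{n}0b.png',cv2.resize(im,(800,600),interpolation=cv2.INTER_CUBIC))
E
```

```text
pics
{'fx': array(484.24), 'fy': array(484.24), 'cx': array(257.66), 'cy': array(192.162), 'dist': array([-0.058,  0.   ,  0.   ,  0.   ,  0.   ]), 'extrinsics': array([[  -0.017,   -0.998,    0.055,  427.332],
       [  -1.   ,    0.017,   -0.002,   11.256],
       [   0.001,   -0.055,   -0.998, 1642.225],
       [   0.   ,    0.   ,    0.   ,    1.   ]])}
{'fx': array(382.14), 'fy': array(382.14), 'cx': array(257.463), 'cy': array(197.586), 'dist': array([0.044, 0.   , 0.   , 0.   , 0.   ]), 'extrinsics': array([[  -0.696,   -0.376,    0.611, -283.036],
       [  -0.717,    0.384,   -0.581,  820.621],
       [  -0.016,   -0.844,   -0.537,  793.009],
       [   0.   ,    0.   ,    0.   ,    1.   ]])}
{'clock': 0.1, 'q': array([-1.364,  0.181,  1.608, -0.   ,  1.354, -0.206]), 'dq': array([ 0.   , -0.002, -0.003, -0.001, -0.   ,  0.001]), 'tau': array([  0.   , -44.587, -35.224,  -0.   ,   0.004,  -0.   ]), 'ee_pos': array([ 230.58 , -526.213,  230.478]), 'ee_rot': array([[ 0.916,  0.401, -0.   ],
       [ 0.401, -0.916,  0.002],
       [ 0.   , -0.002, -1.   ]]), 'wrist_force': array([-0.151, -0.108, -0.444]), 'wrist_torque': array([ 0.022,  0.019, -0.014]), 'opening': 85.20084582243338}
```

View pics/top0b.png

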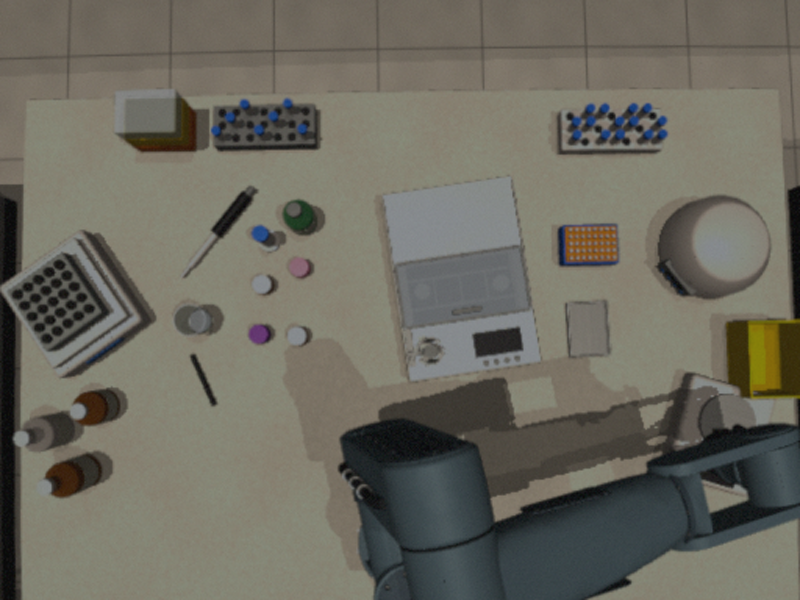

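View pics/side0b.png

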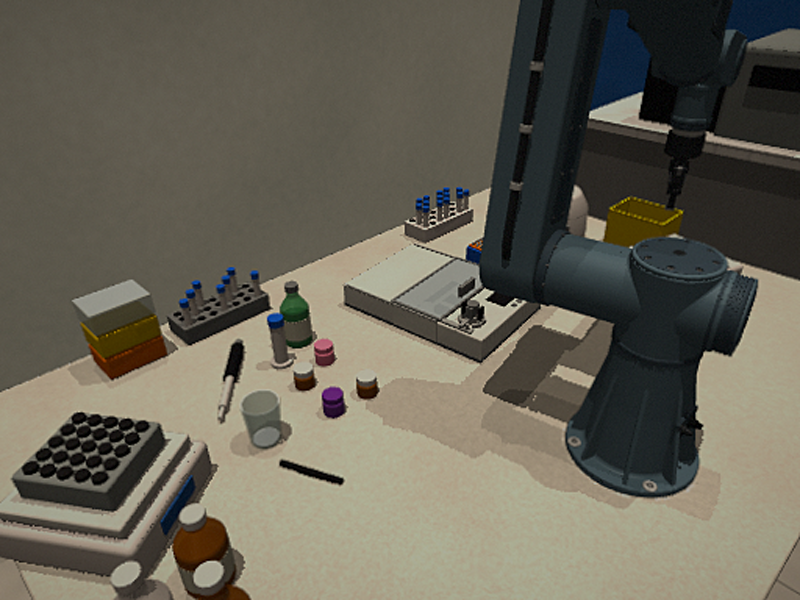

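Run:
```python
from h import *
t=cv2.imread('pics/top0.png');s=cv2.imread('pics/side0.png')
cv2.imwrite('pics/c1.png',cv2.resize(t[105:250,235:400],None,fx=4.5,fy=4.1,interpolation=cv2.INTER_CUBIC))
a=cv2.resize(t[120:235,145:215],None,fx=5,fy=5,interpolation=cv2.INTER_CUBIC)
b=cv2.resize(s[190:275,150:255],None,fx=4,fy=4,interpolation=cv2.INTER_CUBIC)
o=np.zeros((580,780,3),np.uint8);o[:575,:350]=a;o[:340,355:775]=b;cv2.imwrite('pics/c2.png',o)
```

```text
(no output)
```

View pics/c1.png

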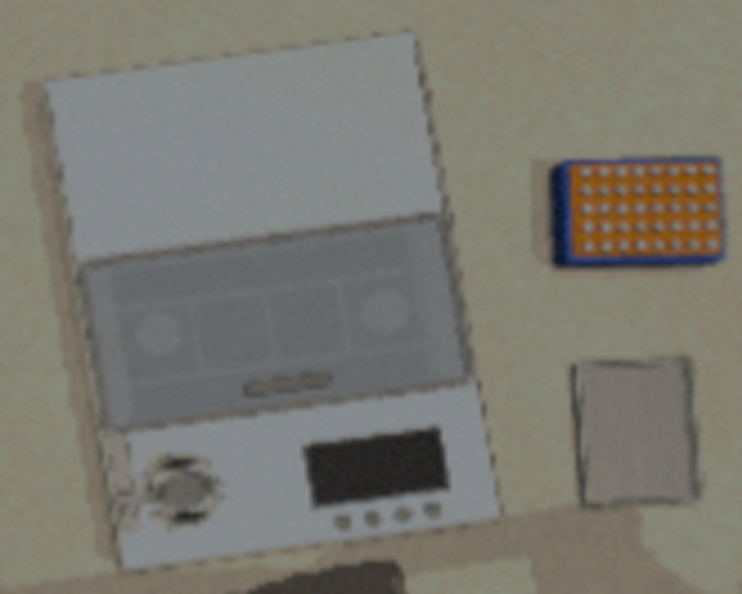

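View pics/c2.png

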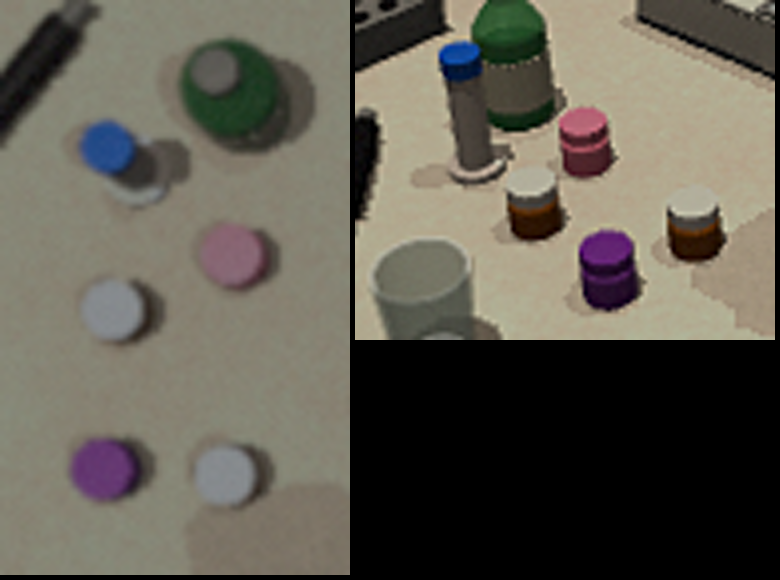

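Run:
```python
from h import *
np.set_printoptions(precision=1,suppress=True)
d=np.load('pics/top0.npy');im=cv2.imread('pics/top0.png');W=cloud('top',d)
z=W[...,2]
# warmer deck
m=((z>52)&(z<68)).astype(np.uint8);m[:, :235]=0;m[:,360:]=0;m[250:]=0
n,l,st,c=cv2.connectedComponentsWithStats(m);i=1+np.argmax(st[1:,4]);P=W[l==i][:,:2].astype(np.float32)
r=cv2.minAreaRect(P);print(r);print('z med',np.median(z[l==i]))
print('bench z',np.nanmedian(z[260:300,100:150]),np.nanmedian(z[120:140,130:145]))
hsv=cv2.cvtColor(im,cv2.COLOR_BGR2HSV)
for name,(u,v) in dict(j1=(168,182),j2=(190,215),pink=(191,171),purp=(166,214)).items():
    R=W[v-9:v+10,u-9:u+10].reshape(-1,3);t=R[R[:,2]>38];print(name,len(t),np.median(t,0),(t.min(0)+t.max(0))/2)
# tray
R=W[190:230,355:395];mm=(R[...,2]>2.5);print(np.nanmedian(R[...,2]));
# knob
K=W[205:240,255:295];t=K[K[...,2]>95];print('knob',len(t),t.mean(0) if len(t) else '')
print(np.nanmax(K[...,2]))
F=W[180:210,280:320];t=F[F[...,2]>80];print('fin',len(t),t.mean(0) if len(t) else '')
for n in('cov',):
  print(W[175,270],W[175,330])
```

```text
((560.422607421875, -113.69924926757812), (400.90350341796875, 281.3896484375), 7.553044319152832)
z med 61.85312714965767
bench z 0.9911589871632032 1.4792870469498212
j1 123 [553.8 308.7  46.5] [554.2 309.   47.3]
j2 123 [443.5 235.9  46.2] [443.5 234.6  46.5]
pink 121 [589.1 228.8  46.4] [589.1 228.8  46.4]
purp 117 [448.2 317.9  46.4] [449.6 317.3  47.3]
3.3429666069519044
knob 91 [407.5 -44.5 104.5]
112.10317848973546
fin 59 [ 490.5 -121.2   93.5]
[569.6 -32.6  64.9] [ 566.3 -228.9   65.7]
```

```bash
cat >> h.py <<'E'
O=np.array([540.2,-115.5]);YAW=7.55
def wpt(x,y):
    a=np.radians(YAW);return O+np.array([x*np.cos(a)-y*np.sin(a),x*np.sin(a)+y*np.cos(a)])
def towarm(p):
    a=np.radians(YAW);d=np.array(p[:2])-O;return np.array([d[0]*np.cos(a)+d[1]*np.sin(a),-d[0]*np.sin(a)+d[1]*np.cos(a)])
def go(pts,n=None,s=None,mx=36):
    """pts: list of (x,y,z,psi) psi=deg angle of tool x in world; prints rows"""
    s=s or manip.observe();p=np.array(s['ee_pos'],float);R=np.array(s['ee_rot']);psi=np.degrees(np.arctan2(R[1,0],R[0,0]))
    print('at',p.round(1),'psi',round(psi,2),'tilt',R[:2,2].round(4),'clk',round(s['clock'],2),'open',round(s['opening'],1),'F',np.round(s['wrist_force'],1),'q6',round(s['q'][5],2))
    # correct tilt in first row
    Rw=R; out=[]
    from scipy.spatial.transform import Rotation as Ro
    for t in pts:
        t=list(t); t=[p[i] if t[i] is None else t[i] for i in range(3)]+[psi if t[3] is None else t[3]]
        dp=np.array(t[:3])-p;da=(t[3]-psi+180)%360-180
        k=n or max(1,int(np.ceil(max(np.linalg.norm(dp)/mx,abs(da)/7.0))))
        p0=p.copy()
        for i in range(1,k+1):
            a=np.radians(psi);F=np.array([[np.cos(a),np.sin(a),0],[np.sin(a),-np.cos(a),0],[0,0,-1.]])
            st=F.T@(p0+dp*i/k-p);p=p0+dp*i/k;psi+=da/k
            out.append([[float(x) for x in (st/10).round(2)],[0,0,float(round(-da/k,2))]])
    for i in range(0,len(out),5):print(str(out[i:i+5]).replace('0.0,','0,'))
E
python3 - <<'E'
from h import *
k=wpt(-122,88);print(k)
go([(k[0],k[1],225,97.5)])
# tray
d=np.load('pics/top0.npy');im=cv2.imread('pics/top0.png');W=cloud('top',d)
sub=W[185:235,350:400];b=np.isfinite(sub[...,2])
m=((sub[...,2]>2.6)&(sub[...,2]<16)).astype(np.uint8)
g=cv2.cvtColor(im,cv2.COLOR_BGR2LAB)[185:235,350:400]
print(np.round(sub[::6,::6,2],1));print(g[::6,::6,2])
E
```

```text
[407.69523142 -44.29265275]
at [ 230.6 -526.2  230.5] psi 23.65 tilt [-0.0003  0.0016] clk 0.1 open 85.2 F [-0.2 -0.1 -0.4] q6 -0.21
[[[2.37, -2.47, 0.04], [0, 0, -4.92]], [[2.57, -2.26, 0.04], [0, 0, -4.92]], [[2.76, -2.03, 0.04], [0, 0, -4.92]], [[2.92, -1.78, 0.04], [0, 0, -4.92]], [[3.06, -1.53, 0.04], [0, 0, -4.92]]]
[[[3.18, -1.26, 0.04], [0, 0, -4.92]], [[3.28, -0.98, 0.04], [0, 0, -4.92]], [[3.35, -0.69, 0.04], [0, 0, -4.92]], [[3.4, -0.4, 0.04], [0, 0, -4.92]], [[3.42, -0.11, 0.04], [0, 0, -4.92]]]
[[[3.42, 0.18, 0.04], [0, 0, -4.92]], [[3.39, 0.48, 0.04], [0, 0, -4.92]], [[3.34, 0.76, 0.04], [0, 0, -4.92]], [[3.26, 1.05, 0.04], [0, 0, -4.92]], [[3.16, 1.32, 0.04], [0, 0, -4.92]]]
[[-5.4 -1.6 -5.1  0.3 -5.9  2.2  0.9  6.5  1.7]
 [-0.7 -2.5 10.5 -0.5  4.1  1.1 -0.6  4.   5.9]
 [ 4.5  2.8  7.7  8.7  3.2  0.1  1.3 -5.9  0.4]
 [-5.  -3.1 -4.   4.5  0.8  5.   0.5  0.  -0.3]
 [-0.2  6.3  4.9 11.6  6.6  8.1  4.6  3.4  2.8]
 [-3.6  0.2 -1.   4.9  6.3  2.8  2.5 -1.2  0.2]
 [ 5.9 -0.8  4.3  0.4  9.1  1.9 13.2 -4.2  0.4]
 [-2.7  0.5  3.   5.4  5.7 12.  18.5 -1.6 -2.1]
 [-0.7 -2.5 -1.5 -4.2 -2.9  2.  -5.2 -4.8  7.2]]
[[137 137 137 137 136 138 137 138 137]
 [136 137 137 137 137 137 135 137 137]
 [137 136 131 133 133 134 132 137 137]
 [137 137 132 133 133 133 132 137 137]
 [137 138 135 133 133 132 133 137 136]
 [136 138 137 133 132 133 134 137 137]
 [137 137 137 134 132 133 132 136 136]
 [137 136 137 133 132 133 133 137 137]
 [136 137 137 137 137 137 136 136 137]]
```

Call:
{"op": "arm_command", "data": {"motion": [[[2.4,-2.5,0],[0,0,-5]],[[2.6,-2.3,0],[0,0,-5]],[[2.8,-2.0,0],[0,0,-5]],[[2.9,-1.8,0],[0,0,-5]],[[3.1,-1.5,0],[0,0,-5]]], "hand": 7, "squeeze": 30}}

```text
clock: 0.52
ee_pos: [290.2, -363.2, 230.7]
ee_rot: [[0.658, 0.753, -0.0], [0.753, -0.658, 0.001], [0.001, -0.001, -1.0]]
wrist_force: [1.2, 0.5, 0.0]
opening: 70.1
```

Call:
{"op": "arm_command", "data": {"motion": [[[3.2,-1.3,0],[0,0,-5]],[[3.3,-1.0,0],[0,0,-5]],[[3.4,-0.7,0],[0,0,-5]],[[3.4,-0.4,0],[0,0,-5]],[[3.4,-0.1,0],[0,0,-5]]]}}

```text
clock: 0.93
ee_pos: [347.7, -201.1, 231.1]
ee_rot: [[0.278, 0.961, -0.0], [0.961, -0.278, 0.0], [0.0, -0.0, -1.0]]
wrist_force: [1.0, 0.6, 0.4]
opening: 69.9
```

Call:
{"op": "arm_command", "data": {"motion": [[[3.4,0.2,0],[0,0,-5]],[[3.4,0.5,0],[0,0,-5]],[[3.3,0.8,0],[0,0,-5]],[[3.3,1.1,0],[0,0,-4]],[[3.2,1.3,0],[0,0,0]]]}}

```text
clock: 1.35
ee_pos: [405.7, -39.5, 231.2]
ee_rot: [[-0.05, 0.999, 0.0], [0.999, 0.05, -0.0], [-0.0, 0.0, -1.0]]
wrist_force: [0.7, -0.5, 0.4]
opening: 69.7
```

Run:
```python
from h import *
k=wpt(-122,88)
go([(k[0],k[1],140,97.55)])
im,d=grab('side','s1');grab('top','t1')
cv2.imwrite('pics/s1b.png',cv2.resize(im[:,:,::-1][100:250,200:400],None,fx=4,fy=4,interpolation=cv2.INTER_CUBIC))
```

```text
at [405.7 -39.5 231.2] psi 92.86 tilt [ 0.0001 -0.0001] clk 1.35 open 69.7 F [ 0.7 -0.5  0.4] q6 -0.44
[[[-0.16, 0.06, 3.04], [0, 0, -1.56]], [[-0.17, 0.05, 3.04], [0, 0, -1.56]], [[-0.17, 0.05, 3.04], [0, 0, -1.56]]]
```

View pics/s1b.png

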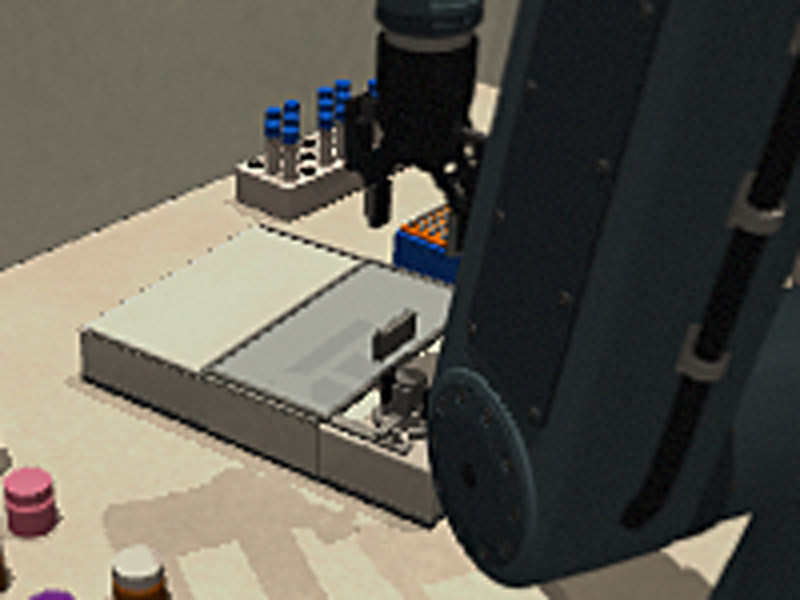

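View pics/t1.png

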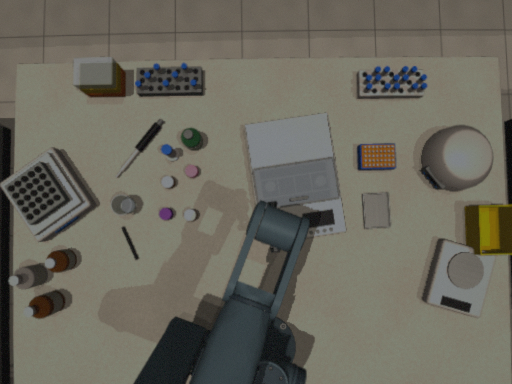

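Run:
```python
from h import *
k=wpt(-122,88)
go([(k[0],k[1],140,97.55),(k[0],k[1],105,97.55)])
im=cv2.imread('pics/t1.png');g=cv2.cvtColor(im,cv2.COLOR_BGR2LAB)[...,2]
m=(cv2.GaussianBlur(g,(3,3),0)<135.5).astype(np.uint8);m[:186]=0;m[234:]=0;m[:,352:]=m[:,352:];m[:,:352]=0;m[:,400:]=0
n,l,st,c=cv2.connectedComponentsWithStats(m);i=1+np.argmax(st[1:,4]);vs,us=np.nonzero(l==i)
P=np.array([plane('top',u,v,8)[:2] for u,v in zip(us,vs)],np.float32);r=cv2.minAreaRect(P);print(r,P.mean(0))
print(towarm(r[0]))
tb=cv2.imread('pics/t1.png')
W=cloud('top',np.load('pics/t1.npy'));R=W[140:175,350:402].reshape(-1,3);R=R[R[:,2]>50];print('tipbox',np.nanmin(R,0),np.nanmax(R,0))
```

```text
at [406.1 -36.9 231. ] psi 93.02 tilt [-0.      0.0017] clk 1.45 open 70.2 F [ 0.2 -0.  -0.3] q6 -0.44
[[[-0.25, 0.04, 3.03], [0, 0, -1.51]], [[-0.25, 0.03, 3.03], [0, 0, -1.51]], [[-0.25, 0.03, 3.03], [0, 0, -1.51]], [[0, 0, 3.5], [0, 0, -0.0]]]
((450.282470703125, -390.1282958984375), (126.5797348022461, 99.3088607788086), 2.2561228275299072) [ 449.8302  -390.28497]
[-125.22177646 -260.43304261]
tipbox [ 585.198985   -448.79169089   50.0109394 ] [ 670.94336998 -331.48946303   69.85591093]
```

Call:
{"op": "arm_command", "data": {"motion": [[[-0.2,0,3],[0,0,-1.5]],[[-0.3,0.1,3],[0,0,-1.5]],[[-0.2,0,3],[0,0,-1.5]],[[0,0,2.5],[0,0,0]],[[0,0,0],[0,0,0]]]}}

```text
clock: 1.87
ee_pos: [403.1, -47.2, 111.6]
ee_rot: [[-0.124, 0.992, -0.009], [0.992, 0.124, 0.004], [0.005, -0.008, -1.0]]
wrist_force: [-1.0, -0.5, -1.1]
opening: 70.1
```

Run:
```python
from h import *
k=wpt(-122,88)
go([(k[0],k[1],77,97.55)])
im,d=grab('side','s2')
cv2.imwrite('pics/s2b.png',cv2.resize(im[:,:,::-1][130:230,270:350],None,fx=6,fy=6,interpolation=cv2.INTER_CUBIC))
```

```text
at [403.1 -47.2 111.6] psi 97.1 tilt [-0.009   0.0036] clk 1.87 open 70.1 F [-1.  -0.5 -1.1] q6 -0.53
[[[0.23, 0.49, 3.46], [0, 0, -0.45]]]
```

View pics/s2b.png

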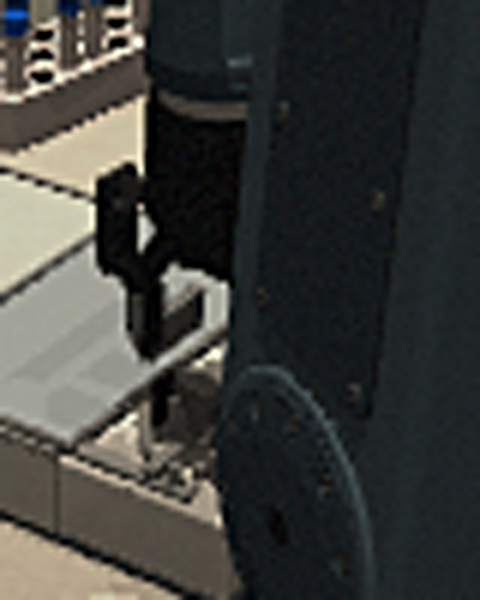

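Call:
{"op": "arm_command", "data": {"motion": [[[0.2,0.3,0],[0,0,-0.5]],[[0,0,0],[0,0,0]],[[0,0,0],[0,0,0]],[[0,0,0],[0,0,0]]]}}

```text
clock: 2.25
ee_pos: [411.0, -46.2, 117.8]
ee_rot: [[-0.133, 0.991, 0.003], [0.991, 0.133, -0.001], [-0.002, 0.002, -1.0]]
wrist_force: [0.1, -0.3, -0.7]
opening: 69.9
```

Run:
```python
from h import *
k=wpt(-122,88)
go([(k[0],k[1],77,97.55)])
```

```text
at [411.  -46.2 117.8] psi 97.66 tilt [ 0.0027 -0.0012] clk 2.25 open 69.9 F [ 0.1 -0.3 -0.7] q6 -0.53
[[[0.12, -0.15, 2.04], [0, 0, 0.06]], [[0.12, -0.15, 2.04], [0, 0, 0.06]]]
```

Call:
{"op": "arm_command", "data": {"motion": [[[0.1,-0.1,2],[0,0,0]],[[0.1,-0.1,2],[0,0,0]],[[0,0,0],[0,0,0]],[[0,0,0],[0,0,0]],[[0,0,0],[0,0,0]]]}}

```text
clock: 2.67
ee_pos: [408.4, -44.4, 77.4]
ee_rot: [[-0.133, 0.991, 0.001], [0.991, 0.133, -0.001], [-0.001, 0.001, -1.0]]
wrist_force: [-0.8, 0.8, 0.1]
opening: 69.8
```

Run:
```python
from h import *
k=wpt(-122,88)
go([(k[0],k[1],77,97.55)])
```

```text
at [408.4 -44.4  77.4] psi 97.66 tilt [ 0.0012 -0.0005] clk 2.67 open 69.8 F [-0.8  0.8  0.1] q6 -0.53
[[[0.02, -0.07, 0.04], [0, 0, 0.11]]]
```

Well centred; pinch.

Call:
{"op": "arm_command", "data": {"motion": [[[0,0,0],[0,0,0]],[[0,0,0],[0,0,0]],[[0,0,0],[0,0,0]],[[0,0,0],[0,0,0]],[[0,0,0],[0,0,0]]], "hand": 2.7, "squeeze": 40}}

```text
clock: 3.08
ee_pos: [408.9, -44.7, 78.5]
ee_rot: [[-0.134, 0.991, 0.002], [0.991, 0.134, -0.001], [-0.001, 0.002, -1.0]]
wrist_force: [-5.8, 1.6, 17.6]
opening: 28.0
```

Call:
{"op": "arm_command", "data": {"motion": [[[0,0,0],[0,0,0]],[[0,0,0],[0,0,0]],[[0,0,0],[0,0,0]],[[0,0,0],[0,0,0]]]}}

```text
clock: 3.42
ee_pos: [408.9, -44.7, 78.5]
ee_rot: [[-0.134, 0.991, 0.002], [0.991, 0.134, -0.001], [-0.002, 0.002, -1.0]]
wrist_force: [-5.3, 1.4, 18.2]
opening: 27.8
```

Call:
{"op": "arm_command", "data": {"motion": [[[0,0,-0.1],[0,0,0]],[[0,0,0],[0,0,4]],[[0,0,0],[0,0,5]],[[0,0,0],[0,0,5]],[[0,0,0],[0,0,5]]]}}

```text
clock: 3.83
ee_pos: [409.8, -44.7, 78.8]
ee_rot: [[0.201, 0.98, 0.005], [0.98, -0.201, -0.001], [-0.0, 0.005, -1.0]]
wrist_force: [3.0, -0.5, 2.3]
opening: 27.5
```

Run:
```python
from h import *
k=wpt(-122,88)
go([(k[0],k[1],77,97.55)]);print(manip.observe()['wrist_torque'])
```

```text
at [409.8 -44.7  78.8] psi 78.4 tilt [ 0.0047 -0.0014] clk 3.83 open 27.5 F [ 3.  -0.5  2.3] q6 -0.2
[[[-0, -0.07, 0.06], [0, 0, -6.38]], [[0.01, -0.07, 0.06], [0, 0, -6.38]], [[0.02, -0.07, 0.06], [0, 0, -6.38]]]
[ 0.03612206 -0.67996067  0.09486506]
```

Call:
{"op": "arm_command", "data": {"motion": [[[0,0,0],[0,0,6]],[[0,0,0],[0,0,6]],[[0,0,0],[0,0,6]],[[0,0,0],[0,0,6]],[[0,0,0],[0,0,6]]]}}

```text
clock: 4.25
ee_pos: [411.1, -45.4, 78.9]
ee_rot: [[0.665, 0.747, 0.008], [0.747, -0.665, -0.003], [0.003, 0.008, -1.0]]
wrist_force: [9.4, -3.0, -5.1]
opening: 27.6
```

Call:
{"op": "arm_command", "data": {"motion": [[[0,0,0],[0,0,6]],[[0,0,0],[0,0,6]],[[0,0,0],[0,0,6]],[[0,0,0],[0,0,2]],[[0,0,0],[0,0,0]]]}}

```text
clock: 4.67
ee_pos: [411.7, -46.2, 78.9]
ee_rot: [[0.879, 0.477, 0.009], [0.477, -0.879, -0.004], [0.006, 0.008, -1.0]]
wrist_force: [11.0, -4.5, -8.7]
opening: 27.7
```

Run:
```python
from h import *
go([(None,None,77,28.8)]);print(manip.observe()['wrist_torque'])
im,d=grab('side','s3')
cv2.imwrite('pics/s3b.png',cv2.resize(im[:,:,::-1][130:230,270:350],None,fx=6,fy=6,interpolation=cv2.INTER_CUBIC))
```

```text
at [411.7 -46.2  78.9] psi 28.5 tilt [ 0.0092 -0.0042] clk 4.67 open 27.7 F [11.  -4.5 -8.7] q6 0.67
[[[0, 0, 0.19], [0, 0, -0.3]]]
[-0.89466496 -1.78779248  0.01355916]
```

View pics/s3b.png

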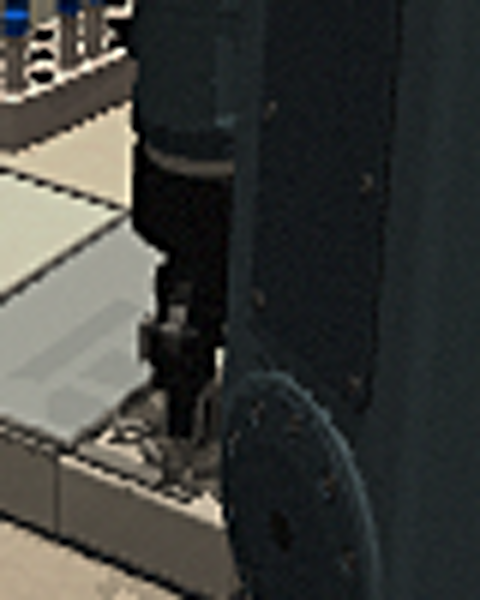

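Call:
{"op": "arm_command", "data": {"motion": [[[0,0,0],[0,0,0]],[[0,0,0],[0,0,0]],[[0,0,0],[0,0,0]],[[0,0,0],[0,0,0]]], "hand": 6.5}}

```text
clock: 5.05
ee_pos: [407.5, -44.0, 77.5]
ee_rot: [[0.878, 0.479, -0.0], [0.479, -0.878, 0.0], [-0.0, -0.0, -1.0]]
wrist_force: [0.4, -0.2, -0.3]
opening: 64.8
```

Call:
{"op": "arm_command", "data": {"motion": [[[0,0,-3],[0,0,0]],[[0,0,-3],[0,0,0]],[[0,0,-3],[0,0,0]],[[0,0,0],[0,0,0]],[[0,0,0],[0,0,0]]]}}

```text
clock: 5.47
ee_pos: [408.8, -44.4, 169.1]
ee_rot: [[0.877, 0.48, 0.004], [0.48, -0.877, -0.002], [0.003, 0.003, -1.0]]
wrist_force: [-0.2, 0.5, -0.2]
opening: 64.8
```

Run:
```python
from h import *
f=wpt(-50,0);print(f)
go([(f[0],f[1],165,97.55)])
im,d=grab('side','s4')
cv2.imwrite('pics/s4b.png',cv2.resize(im[:,:,::-1][130:230,270:350],None,fx=6,fy=6,interpolation=cv2.INTER_CUBIC))
```

```text
[ 490.63347109 -122.06956706]
at [408.8 -44.4 169.1] psi 28.66 tilt [ 0.0038 -0.0015] clk 5.47 open 64.8 F [-0.2  0.5 -0.2] q6 0.67
[[[0.35, 1.07, 0.04], [0, 0, -6.89]], [[0.21, 1.11, 0.04], [0, 0, -6.89]], [[0.08, 1.13, 0.04], [0, 0, -6.89]], [[-0.06, 1.13, 0.04], [0, 0, -6.89]], [[-0.19, 1.11, 0.04], [0, 0, -6.89]]]
[[[-0.32, 1.08, 0.04], [0, 0, -6.89]], [[-0.45, 1.03, 0.04], [0, 0, -6.89]], [[-0.57, 0.97, 0.04], [0, 0, -6.89]], [[-0.68, 0.9, 0.04], [0, 0, -6.89]], [[-0.79, 0.81, 0.04], [0, 0, -6.89]]]
```

View pics/s4b.png

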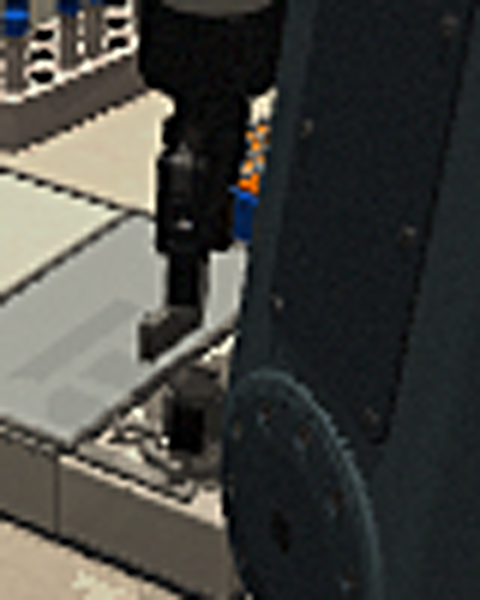

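Call:
{"op": "arm_command", "data": {"motion": [[[0.4,1.1,0],[0,0,-7]],[[0.2,1.1,0],[0,0,-7]],[[0.1,1.1,0],[0,0,-7]],[[-0.1,1.1,0],[0,0,-7]],[[-0.2,1.1,0],[0,0,-7]]], "hand": 4}}

```text
clock: 5.93
ee_pos: [447.5, -82.3, 165.3]
ee_rot: [[0.438, 0.899, -0.004], [0.899, -0.438, 0.002], [-0.0, -0.004, -1.0]]
wrist_force: [0.9, 0.1, -0.2]
opening: 40.1
```

Call:
{"op": "arm_command", "data": {"motion": [[[-0.3,1.1,0],[0,0,-7]],[[-0.5,1,0],[0,0,-7]],[[-0.6,1,0],[0,0,-7]],[[-0.7,0.9,0],[0,0,-7]],[[-0.8,0.8,0],[0,0,-6]]]}}

```text
clock: 6.35
ee_pos: [488.8, -121.5, 165.1]
ee_rot: [[-0.139, 0.99, -0.004], [0.99, 0.139, 0.002], [0.002, -0.003, -1.0]]
wrist_force: [1.2, -0.1, -0.1]
opening: 40.0
```

Call:
{"op": "arm_command", "data": {"motion": [[[0,0,0],[0,0,0]],[[0,0,3],[0,0,0]],[[0,0,3],[0,0,0]],[[0,0,0],[0,0,0]],[[0,0,0],[0,0,0]]]}}

```text
clock: 6.77
ee_pos: [487.3, -120.3, 105.1]
ee_rot: [[-0.131, 0.991, -0.006], [0.991, 0.131, 0.003], [0.004, -0.005, -1.0]]
wrist_force: [0.2, -0.5, 0.4]
opening: 40.1
```

Run:
```python
from h import *
f=wpt(-50,0);print(f)
go([(f[0],f[1],74,97.55)])
im,d=grab('side','s5')
cv2.imwrite('pics/s5b.png',cv2.resize(im[:,:,::-1][130:230,250:350],None,fx=6,fy=6,interpolation=cv2.INTER_CUBIC))
```

```text
[ 490.63347109 -122.06956706]
at [ 487.3 -120.3  105.1] psi 97.53 tilt [-0.0059  0.0031] clk 6.77 open 40.1 F [ 0.2 -0.5  0.4] q6 -0.61
[[[-0.22, 0.31, 3.11], [0, 0, -0.02]]]
```

View pics/s5b.png

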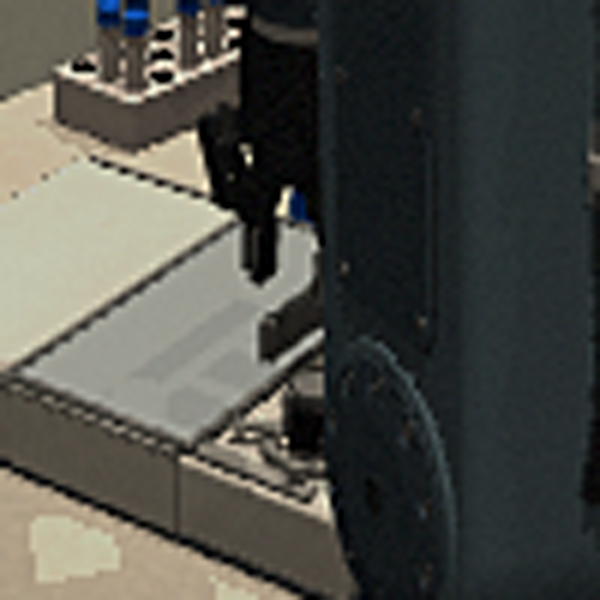

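Call:
{"op": "arm_command", "data": {"motion": [[[-0.1,0.1,1.5],[0,0,0]],[[0,0,1.5],[0,0,0]],[[0,0,0],[0,0,0]],[[0,0,0],[0,0,0]]]}}

```text
clock: 7.15
ee_pos: [491.2, -122.7, 78.4]
ee_rot: [[-0.133, 0.991, 0.0], [0.991, 0.133, -0.0], [-0.0, 0.0, -1.0]]
wrist_force: [-0.2, 0.1, 1.3]
opening: 39.9
```

Call:
{"op": "arm_command", "data": {"motion": [[[0,0,0],[0,0,0]],[[0,0,0],[0,0,0]],[[0,0,0],[0,0,0]],[[0,0,0],[0,0,0]]], "hand": 0.5}}

```text
clock: 7.48
ee_pos: [492.0, -123.0, 78.8]
ee_rot: [[-0.133, 0.991, 0.002], [0.991, 0.133, -0.001], [-0.001, 0.002, -1.0]]
wrist_force: [-0.7, 1.2, 6.9]
opening: 8.9
```

Call:
{"op": "arm_command", "data": {"motion": [[[0,1.0,0],[0,0,0]],[[0,2,0],[0,0,0]],[[0,3,0],[0,0,0]],[[0,3,0],[0,0,0]],[[0,2.5,0],[0,0,0]]]}}

```text
clock: 7.9
ee_pos: [606.8, -107.5, 78.9]
ee_rot: [[-0.133, 0.991, 0.001], [0.991, 0.133, -0.001], [-0.001, 0.001, -1.0]]
wrist_force: [-3.9, -1.0, 9.2]
opening: 8.7
```

Call:
{"op": "arm_command", "data": {"motion": [[[0,2,0],[0,0,0]],[[0,1,0],[0,0,0]],[[0,0.3,0],[0,0,0]],[[0,0,0],[0,0,0]],[[0,0,0],[0,0,0]]]}}

```text
clock: 8.32
ee_pos: [635.8, -103.6, 78.8]
ee_rot: [[-0.134, 0.991, -0.005], [0.991, 0.134, -0.001], [-0.0, -0.005, -1.0]]
wrist_force: [-13.2, -1.5, 14.7]
opening: 8.6
```

Run:
```python
from h import *
go([]);print(towarm(manip.observe()['ee_pos']))
im,d=grab('side','s6')
cv2.imwrite('pics/s6b.png',cv2.resize(im[:,:,::-1][110:250,200:370],None,fx=4,fy=4,interpolation=cv2.INTER_CUBIC))
```

```text
at [ 635.8 -103.6   78.8] psi 97.68 tilt [-0.005 -0.001] clk 8.32 open 8.6 F [-13.2  -1.5  14.7] q6 -0.48
[96.30299102 -0.78569308]
```

View pics/s6b.png

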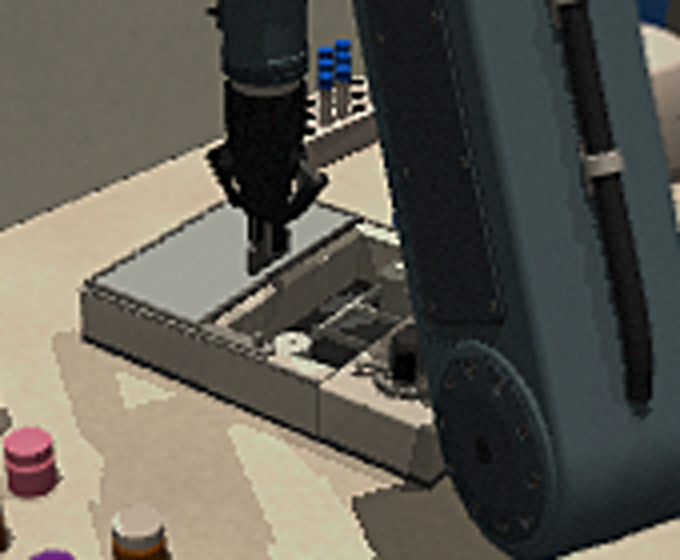

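Call:
{"op": "arm_command", "data": {"motion": [[[0,0,0],[0,0,0]],[[0,0,0],[0,0,0]],[[0,0,0],[0,0,0]]], "hand": 4}}

```text
clock: 8.62
ee_pos: [637.8, -102.9, 77.5]
ee_rot: [[-0.133, 0.991, 0.001], [0.991, 0.133, -0.0], [-0.0, 0.001, -1.0]]
wrist_force: [0.6, -0.3, -0.2]
opening: 40.0
```

Call:
{"op": "arm_command", "data": {"motion": [[[0,0,-3],[0,0,0]],[[0,0,-3],[0,0,0]],[[0,0,-1],[0,0,0]],[[0,0,0],[0,0,0]],[[0,0,0],[0,0,0]]], "hand": 5.2}}

```text
clock: 9.03
ee_pos: [637.9, -102.9, 147.4]
ee_rot: [[-0.133, 0.991, 0.001], [0.991, 0.133, -0.0], [-0.0, 0.001, -1.0]]
wrist_force: [-0.2, -0.2, -0.8]
opening: 52.2
```

Run:
```python
from h import *
for u,v in((269.9,186.7),(320.6,181.1)): p=plane('top',u,v,50);print(p,towarm(p))
im,d=grab('side','s7')
cv2.imwrite('pics/s7b.png',cv2.resize(im[:,:,::-1][110:250,200:370],None,fx=4,fy=4,interpolation=cv2.INTER_CUBIC))
im,d=grab('top','t7')
cv2.imwrite('pics/t7b.png',cv2.resize(im[:,:,::-1][105:250,235:400],None,fx=4.5,fy=4.1,interpolation=cv2.INTER_CUBIC))
p=wpt(0,84);print(p)
go([(p[0],p[1],135,97.55)])
```

```text
[532.23432822 -31.96356056  50.        ] [ 3.07935081 83.85884712]
[ 548.00587389 -199.66813561   50.        ] [ -3.32076275 -84.46407079]
[529.16312733 -32.22823142]
at [ 636.5 -102.5  145.3] psi 97.65 tilt [-0.0028  0.001 ] clk 9.13 open 52.2 F [ 0.3  0.5 -0.2] q6 -0.48
[[[2.1, -2.43, 0.26], [0, 0, 0.03]], [[2.1, -2.43, 0.26], [0, 0, 0.03]], [[2.1, -2.43, 0.26], [0, 0, 0.03]], [[2.1, -2.43, 0.26], [0, 0, 0.03]]]
```

View pics/s7b.png

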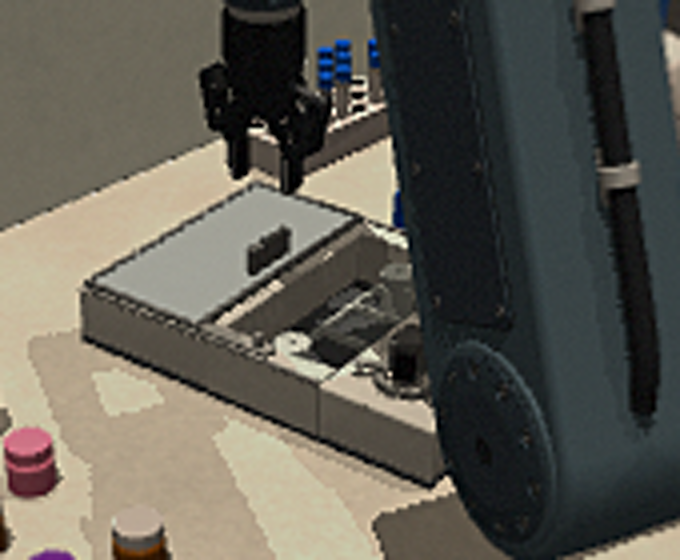

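View pics/t7b.png

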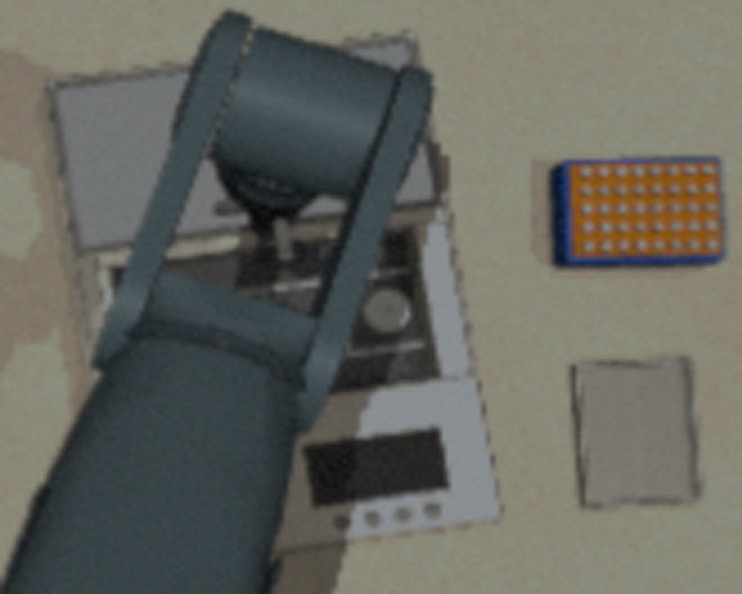

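Run:
```python
from h import *
go([(531.5,-32,135,97.55)])
```

```text
at [ 636.5 -102.5  145.3] psi 97.65 tilt [-0.0028  0.001 ] clk 9.13 open 52.2 F [ 0.3  0.5 -0.2] q6 -0.48
[[[2.1, -2.37, 0.26], [0, 0, 0.03]], [[2.1, -2.37, 0.26], [0, 0, 0.03]], [[2.09, -2.37, 0.26], [0, 0, 0.03]], [[2.09, -2.37, 0.26], [0, 0, 0.03]]]
```

Call:
{"op": "arm_command", "data": {"motion": [[[2.1,-2.4,0.2],[0,0,0]],[[2.1,-2.4,0.2],[0,0,0]],[[2.1,-2.4,0.2],[0,0,0]],[[2.1,-2.2,0.3],[0,0,0]],[[0,0,0],[0,0,0]]]}}

```text
clock: 9.55
ee_pos: [526.5, -28.3, 134.3]
ee_rot: [[-0.135, 0.991, -0.01], [0.991, 0.135, 0.004], [0.005, -0.009, -1.0]]
wrist_force: [0.5, 0.2, 0.2]
opening: 51.9
```

Call:
{"op": "arm_command", "data": {"motion": [[[0,0,0],[0,0,0]],[[0,0,0],[0,0,0]],[[0,0,0],[0,0,0]]]}}

```text
clock: 9.8
ee_pos: [534.0, -32.8, 138.0]
ee_rot: [[-0.133, 0.991, 0.0], [0.991, 0.133, -0.0], [-0.0, 0.0, -1.0]]
wrist_force: [0.9, 0.8, -0.4]
opening: 51.7
```

Run:
```python
from h import *
go([(531.5,-32,70,97.55),(531.5,-32,20,97.55)])
```

```text
at [534.  -32.8 138. ] psi 97.63 tilt [ 0.0002 -0.0002] clk 9.8 open 51.7 F [ 0.9  0.8 -0.4] q6 -0.42
[[[0.06, -0.12, 3.4], [0, 0, 0.04]], [[0.06, -0.12, 3.4], [0, 0, 0.04]], [[0, 0, 2.5], [0, 0, -0.0]], [[0, 0, 2.5], [0, 0, -0.0]]]
```

Call:
{"op": "arm_command", "data": {"motion": [[[0.1,-0.2,3],[0,0,0]],[[0,-0.1,3],[0,0,0]],[[0,0,2],[0,0,0]],[[0,0,0],[0,0,0]],[[0,0,0],[0,0,0]]]}}

```text
clock: 10.22
ee_pos: [529.9, -32.0, 57.4]
ee_rot: [[-0.132, 0.991, -0.002], [0.991, 0.132, 0.001], [0.001, -0.002, -1.0]]
wrist_force: [0.2, -0.6, 0.1]
opening: 52.2
```

Run:
```python
from h import *
go([(531.5,-32,20,97.55)])
im,d=grab('side','s8')
cv2.imwrite('pics/s8b.png',cv2.resize(im[:,:,::-1][130:230,220:340],None,fx=5,fy=5,interpolation=cv2.INTER_CUBIC))
```

```text
at [529.9 -32.   57.4] psi 97.61 tilt [-0.0025  0.0007] clk 10.22 open 52.2 F [ 0.2 -0.6  0.1] q6 -0.42
[[[-0.01, 0.08, 1.87], [0, 0, 0.03]], [[-0.01, 0.08, 1.87], [0, 0, 0.03]]]
```

View pics/s8b.png

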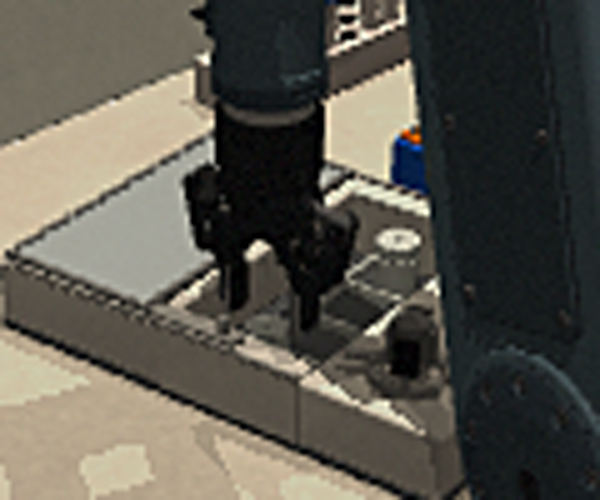

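Call:
{"op": "arm_command", "data": {"motion": [[[0,0,2],[0,0,0]],[[0,0,1.7],[0,0,0]],[[0,0,0],[0,0,0]],[[0,0,0],[0,0,0]],[[0,0,0],[0,0,0]]]}}

```text
clock: 10.68
ee_pos: [531.7, -32.1, 23.1]
ee_rot: [[-0.133, 0.991, 0.003], [0.991, 0.133, -0.001], [-0.001, 0.003, -1.0]]
wrist_force: [-0.0, 0.7, -0.1]
opening: 52.1
```

Call:
{"op": "arm_command", "data": {"motion": [[[0,0,0],[0,0,0]],[[0,0,0],[0,0,0]],[[0,0,0],[0,0,0]],[[0,0,0],[0,0,0]]], "hand": 3}}

```text
clock: 11.02
ee_pos: [531.8, -32.0, 23.2]
ee_rot: [[-0.133, 0.991, 0.003], [0.991, 0.133, -0.001], [-0.001, 0.003, -1.0]]
wrist_force: [-0.9, 0.2, 5.4]
opening: 32.9
```

Run:
```python
from h import *
go([])
```

```text
at [531.8 -32.   23.2] psi 97.66 tilt [ 0.0034 -0.001 ] clk 11.02 open 32.9 F [-0.9  0.2  5.4] q6 -0.42
```

Call:
{"op": "arm_command", "data": {"motion": [[[0,0,-2],[0,0,0]],[[0,0,-3.5],[0,0,0]],[[0,0,-3.5],[0,0,0]],[[0,0,-3],[0,0,0]],[[0,0,0],[0,0,0]]]}}

```text
clock: 11.43
ee_pos: [534.7, -32.7, 149.0]
ee_rot: [[-0.133, 0.991, 0.012], [0.991, 0.133, -0.004], [-0.005, 0.012, -1.0]]
wrist_force: [1.0, -0.3, -0.2]
opening: 32.7
```

Run:
```python
from h import *
go([(478,-389,140,97.55)],mx=34)
```

```text
at [534.7 -32.7 149. ] psi 97.67 tilt [ 0.0122 -0.0035] clk 11.43 open 32.7 F [ 1.  -0.3 -0.2] q6 -0.42
[[[-3.14, -0.94, 0.08], [0, 0, 0.01]], [[-3.14, -0.94, 0.08], [0, 0, 0.01]], [[-3.14, -0.94, 0.08], [0, 0, 0.01]], [[-3.14, -0.94, 0.08], [0, 0, 0.01]], [[-3.14, -0.94, 0.08], [0, 0, 0.01]]]
[[[-3.14, -0.94, 0.08], [0, 0, 0.01]], [[-3.14, -0.94, 0.08], [0, 0, 0.01]], [[-3.14, -0.94, 0.08], [0, 0, 0.01]], [[-3.14, -0.94, 0.08], [0, 0, 0.01]], [[-3.14, -0.94, 0.08], [0, 0, 0.01]]]
[[[-3.14, -0.94, 0.08], [0, 0, 0.01]]]
```

Call:
{"op": "arm_command", "data": {"motion": [[[-2,-0.6,0],[0,0,0]],[[-3.2,-1,0],[0,0,0]],[[-3.2,-1,0],[0,0,0]],[[-3.2,-1,0],[0,0,0]],[[-3.2,-1,0],[0,0,0]]]}}

```text
clock: 11.85
ee_pos: [503.7, -185.6, 141.4]
ee_rot: [[-0.134, 0.991, 0.0], [0.991, 0.134, -0.0], [-0.0, 0.0, -1.0]]
wrist_force: [0.1, 0.1, -1.4]
opening: 32.8
```

Call:
{"op": "arm_command", "data": {"motion": [[[-3.2,-1,0],[0,0,0]],[[-3.2,-1,0],[0,0,0]],[[-3.2,-1,0],[0,0,0]],[[-3.2,-1,0],[0,0,0]],[[-3.2,-1,0],[0,0,0]]]}}

```text
clock: 12.27
ee_pos: [475.3, -351.1, 141.2]
ee_rot: [[-0.133, 0.991, -0.0], [0.991, 0.133, 0.0], [0.0, -0.0, -1.0]]
wrist_force: [1.2, -0.9, -0.9]
opening: 32.6
```

Call:
{"op": "arm_command", "data": {"motion": [[[-2.5,-0.5,0],[0,0,0]],[[-1,0,0],[0,0,0]],[[0,0,0],[0,0,0]],[[0,0,0],[0,0,0]],[[0,0,0],[0,0,0]]]}}

```text
clock: 12.68
ee_pos: [475.8, -383.2, 140.9]
ee_rot: [[-0.134, 0.991, -0.001], [0.991, 0.134, 0.001], [0.001, -0.0, -1.0]]
wrist_force: [-0.3, -0.1, -2.5]
opening: 32.8
```

Run:
```python
from h import *
go([(478,-389,60,97.55)],mx=34)
```

```text
at [ 475.8 -383.2  140.9] psi 97.71 tilt [-0.0006  0.0014] clk 12.68 open 32.8 F [-0.3 -0.1 -2.5] q6 -1.01
[[[-0.2, 0.05, 2.7], [0, 0, 0.05]], [[-0.2, 0.05, 2.7], [0, 0, 0.05]], [[-0.2, 0.05, 2.7], [0, 0, 0.05]]]
```

Next descend to ~60.

Call:
{"op": "arm_command", "data": {"motion": [[[-0.3,0.1,2.7],[0,0,0]],[[-0.3,0.1,2.7],[0,0,0]],[[0,0,2.7],[0,0,0]],[[0,0,1.5],[0,0,0]],[[0,0,0],[0,0,0]]]}}

```text
clock: 13.1
ee_pos: [476.7, -386.2, 41.0]
ee_rot: [[-0.135, 0.991, -0.005], [0.991, 0.135, 0.007], [0.007, -0.004, -1.0]]
wrist_force: [-1.3, 0.9, -1.9]
opening: 33.0
```

Call:
{"op": "arm_command", "data": {"motion": [[[0,0,0],[0,0,0]],[[0,0,0],[0,0,0]],[[0,0,0],[0,0,0]]]}}

```text
clock: 13.35
ee_pos: [479.7, -391.3, 47.4]
ee_rot: [[-0.134, 0.991, 0.002], [0.991, 0.134, -0.003], [-0.003, 0.002, -1.0]]
wrist_force: [0.3, -0.6, 0.1]
opening: 32.8
```

Run:
```python
from h import *
go([(478,-389,22,97.55)],mx=34)
im,d=grab('top','t9')
cv2.imwrite('pics/t9b.png',cv2.resize(im[:,:,::-1][150:250,300:420],None,fx=6,fy=6,interpolation=cv2.INTER_CUBIC))
```

```text
at [ 479.7 -391.3   47.4] psi 97.7 tilt [ 0.0022 -0.0025] clk 13.35 open 32.8 F [ 0.3 -0.6  0.1] q6 -1.01
[[[0.25, -0.14, 2.54], [0, 0, 0.15]]]
```

View pics/t9b.png

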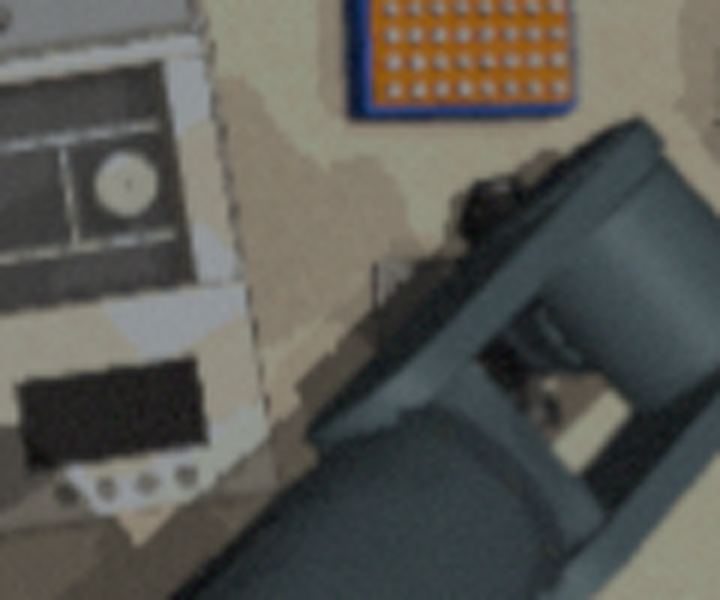

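Call:
{"op": "arm_command", "data": {"motion": [[[0.1,0,1.3],[0,0,0]],[[0,0,1.1],[0,0,0]],[[0,0,0],[0,0,0]],[[0,0,0],[0,0,0]],[[0,0,0],[0,0,0]]]}}

```text
clock: 13.82
ee_pos: [477.8, -389.2, 20.3]
ee_rot: [[-0.133, 0.991, -0.001], [0.991, 0.133, 0.001], [0.001, -0.001, -1.0]]
wrist_force: [-0.7, 0.4, -1.1]
opening: 33.2
```

Call:
{"op": "arm_command", "data": {"motion": [[[0,0,0],[0,0,0]],[[0,0,0],[0,0,0]]]}}

```text
clock: 13.98
ee_pos: [478.0, -389.4, 20.8]
ee_rot: [[-0.133, 0.991, -0.001], [0.991, 0.133, 0.001], [0.001, -0.001, -1.0]]
wrist_force: [0.7, -0.1, -0.2]
opening: 32.6
```

Call:
{"op": "arm_command", "data": {"motion": [[[0,0,0.1],[0,0,0]],[[0,0,0],[0,0,0]],[[0,0,0],[0,0,0]]]}}

```text
clock: 14.23
ee_pos: [478.3, -389.7, 20.2]
ee_rot: [[-0.133, 0.991, -0.0], [0.991, 0.133, 0.0], [0.0, -0.0, -1.0]]
wrist_force: [0.1, 0.3, -1.2]
opening: 33.0
```

Call:
{"op": "arm_command", "data": {"motion": [[[0,0,0],[0,0,0]],[[0,0,0],[0,0,0]],[[0,0,0],[0,0,0]]], "hand": 5.2}}

```text
clock: 14.48
ee_pos: [478.5, -389.8, 20.5]
ee_rot: [[-0.133, 0.991, 0.0], [0.991, 0.133, -0.0], [-0.0, 0.0, -1.0]]
wrist_force: [-0.2, 0.0, -0.1]
opening: 52.2
```

Call:
{"op": "arm_command", "data": {"motion": [[[0,0,-3],[0,0,0]],[[0,0,-3.5],[0,0,0]],[[0,0,-3.5],[0,0,0]],[[0,0,-2],[0,0,0]],[[0,0,0],[0,0,0]]]}}

```text
clock: 14.9
ee_pos: [480.9, -392.6, 146.8]
ee_rot: [[-0.133, 0.991, 0.007], [0.991, 0.133, -0.008], [-0.009, 0.006, -1.0]]
wrist_force: [0.6, -0.1, 0.3]
opening: 51.8
```

Run:
```python
from h import *
p=plane('top',321.2,180.7,50);print(p)
go([(p[0],p[1],138,97.55)],mx=34)
```

```text
[ 549.29759062 -201.6844749    50.        ]
at [ 480.9 -392.6  146.8] psi 97.66 tilt [ 0.0068 -0.0081] clk 14.9 open 51.8 F [ 0.6 -0.1  0.3] q6 -1.01
[[[3.0, 1.55, 0.15], [0, 0, 0.02]], [[3.0, 1.55, 0.15], [0, 0, 0.02]], [[3.0, 1.55, 0.15], [0, 0, 0.02]], [[3.0, 1.55, 0.15], [0, 0, 0.02]], [[3.0, 1.55, 0.15], [0, 0, 0.02]]]
[[[3.0, 1.55, 0.15], [0, 0, 0.02]]]
```

Call:
{"op": "arm_command", "data": {"motion": [[[2.5,1.3,0],[0,0,0]],[[3,1.6,0],[0,0,0]],[[3,1.6,0],[0,0,0]],[[3,1.6,0],[0,0,0]],[[3,1.6,0],[0,0,0]]]}}

```text
clock: 15.32
ee_pos: [535.3, -234.1, 139.5]
ee_rot: [[-0.133, 0.991, -0.001], [0.991, 0.133, 0.001], [0.001, -0.001, -1.0]]
wrist_force: [0.7, -1.2, 0.5]
opening: 51.9
```

Call:
{"op": "arm_command", "data": {"motion": [[[2.5,1.3,0],[0,0,0]],[[0.9,0.4,0],[0,0,0]],[[0,0,0],[0,0,0]],[[0,0,0],[0,0,0]],[[0,0,0],[0,0,0]]]}}

```text
clock: 15.73
ee_pos: [547.3, -201.1, 140.1]
ee_rot: [[-0.132, 0.991, -0.0], [0.991, 0.132, -0.0], [-0.0, -0.0, -1.0]]
wrist_force: [-0.7, -1.0, -0.2]
opening: 52.3
```

Run:
```python
from h import *
im,d=grab('top','t10')
cv2.imwrite('pics/t10b.png',cv2.resize(im[:,:,::-1][150:250,300:420],None,fx=6,fy=6,interpolation=cv2.INTER_CUBIC))
go([(548.8,-200.5,60,97.55)],mx=34)
```

```text
at [ 547.2 -201.3  140.1] psi 97.57 tilt [-0.0003 -0.0003] clk 15.78 open 52.3 F [-0.3  0.2 -0.3] q6 -0.69
[[[0.02, 0.05, 2.67], [0, 0, 0.01]], [[0.02, 0.05, 2.67], [0, 0, 0.01]], [[0.02, 0.05, 2.67], [0, 0, 0.01]]]
```

View pics/t10b.png

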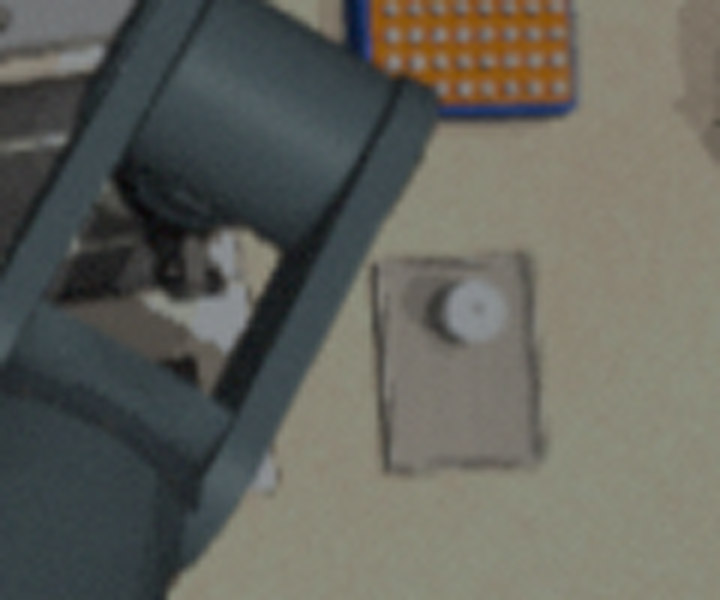

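Run:
```python
from h import *
print(plane('top',300+474/6,150+310/6,48))
c=[plane('top',300+u/6,150+v/6,12)[:2] for u,v in((375,265),(527,255),(387,472),(542,462))];print(c,np.mean(c,0))
```

```text
[ 476.88379402 -391.95553187   48.        ]
[array([ 504.31938647, -345.65850943]), array([ 508.53065679, -432.13811905]), array([ 387.867135  , -349.23394861]), array([ 391.83230398, -437.12033578])] [ 448.13737056 -391.03772822]
```

Call:
{"op": "arm_command", "data": {"motion": [[[0,0,3],[0,0,0]],[[0.1,0.2,3],[0,0,0]],[[0,0,2],[0,0,0]],[[0,0,0],[0,0,0]],[[0,0,0],[0,0,0]]]}}

```text
clock: 16.2
ee_pos: [548.4, -199.3, 59.3]
ee_rot: [[-0.131, 0.991, -0.002], [0.991, 0.131, 0.001], [0.002, -0.002, -1.0]]
wrist_force: [0.3, -0.6, 0.1]
opening: 52.0
```

Call:
{"op": "arm_command", "data": {"motion": [[[0,0,2],[0,0,0]],[[0,0,1.8],[0,0,0]],[[0,0,0],[0,0,0]],[[0,0,0],[0,0,0]],[[0,0,0],[0,0,0]]]}}

```text
clock: 16.62
ee_pos: [550.7, -199.6, 24.3]
ee_rot: [[-0.133, 0.991, 0.002], [0.991, 0.133, -0.002], [-0.002, 0.002, -1.0]]
wrist_force: [0.1, -0.6, 0.1]
opening: 51.7
```

Run:
```python
from h import *
go([(548.8,-200.5,22,97.55)],mx=34)
```

```text
at [ 550.7 -199.6   24.3] psi 97.63 tilt [ 0.0024 -0.0015] clk 16.62 open 51.7 F [ 0.1 -0.6  0.1] q6 -0.68
[[[-0.06, -0.2, 0.23], [0, 0, 0.08]]]
```

Call:
{"op": "arm_command", "data": {"motion": [[[0,0,0.1],[0,0,0]],[[0,0,0],[0,0,0]],[[0,0,0],[0,0,0]],[[0,0,0],[0,0,0]],[[0,0,0],[0,0,0]]], "hand": 3}}

```text
clock: 17.03
ee_pos: [550.8, -199.3, 23.2]
ee_rot: [[-0.133, 0.991, 0.003], [0.991, 0.133, -0.002], [-0.002, 0.002, -1.0]]
wrist_force: [-0.9, -0.4, 6.2]
opening: 32.9
```

Run:
```python
from h import *
go([(None,None,140,97.55),(421,-391,140,97.55)],mx=34)
```

```text
at [ 550.8 -199.3   23.2] psi 97.66 tilt [ 0.0026 -0.0018] clk 17.03 open 32.9 F [-0.9 -0.4  6.2] q6 -0.68
[[[0, 0, -2.92], [0, 0, 0.03]], [[0, 0, -2.92], [0, 0, 0.03]], [[0, 0, -2.92], [0, 0, 0.03]], [[0, 0, -2.92], [0, 0, 0.03]], [[-2.47, -2.2, 0.0], [0, 0, -0.0]]]
[[[-2.47, -2.2, 0.0], [0, 0, -0.0]], [[-2.47, -2.2, 0.0], [0, 0, -0.0]], [[-2.47, -2.2, 0.0], [0, 0, -0.0]], [[-2.47, -2.2, 0.0], [0, 0, -0.0]], [[-2.47, -2.2, 0.0], [0, 0, -0.0]]]
[[[-2.47, -2.2, 0.0], [0, 0, -0.0]]]
```

Call:
{"op": "arm_command", "data": {"motion": [[[0,0,-2],[0,0,0]],[[0,0,-3.5],[0,0,0]],[[0,0,-3.5],[0,0,0]],[[0,0,-3],[0,0,0]],[[0,0,0],[0,0,0]]]}}

```text
clock: 17.45
ee_pos: [553.5, -200.7, 149.2]
ee_rot: [[-0.133, 0.991, 0.011], [0.991, 0.134, -0.006], [-0.008, 0.01, -1.0]]
wrist_force: [2.3, -1.6, 0.8]
opening: 32.8
```

Run:
```python
from h import *
go([(421,-391,142,2)],n=15)
```

```text
at [ 553.5 -200.7  149.2] psi 97.67 tilt [ 0.0106 -0.0064] clk 17.45 open 32.8 F [ 2.3 -1.6  0.8] q6 -0.68
[[[-1.14, -1.04, 0.05], [0, 0, 6.38]], [[-1.25, -0.91, 0.05], [0, 0, 6.38]], [[-1.34, -0.77, 0.05], [0, 0, 6.38]], [[-1.42, -0.61, 0.05], [0, 0, 6.38]], [[-1.48, -0.45, 0.05], [0, 0, 6.38]]]
[[[-1.52, -0.29, 0.05], [0, 0, 6.38]], [[-1.54, -0.11, 0.05], [0, 0, 6.38]], [[-1.55, 0.06, 0.05], [0, 0, 6.38]], [[-1.53, 0.23, 0.05], [0, 0, 6.38]], [[-1.49, 0.4, 0.05], [0, 0, 6.38]]]
[[[-1.44, 0.56, 0.05], [0, 0, 6.38]], [[-1.37, 0.72, 0.05], [0, 0, 6.38]], [[-1.28, 0.87, 0.05], [0, 0, 6.38]], [[-1.18, 1.0, 0.05], [0, 0, 6.38]], [[-1.06, 1.13, 0.05], [0, 0, 6.38]]]
```

Call:
{"op": "arm_command", "data": {"motion": [[[-1.1,-1.0,0],[0,0,6.4]],[[-1.2,-0.9,0],[0,0,6.4]],[[-1.3,-0.8,0],[0,0,6.4]],[[-1.4,-0.6,0],[0,0,6.4]],[[-1.5,-0.5,0],[0,0,6.4]]]}}

```text
clock: 17.87
ee_pos: [504.7, -260.6, 141.2]
ee_rot: [[0.417, 0.909, -0.0], [0.909, -0.417, 0.0], [0.0, -0.0, -1.0]]
wrist_force: [-0.2, 0.2, -1.9]
opening: 32.9
```

Call:
{"op": "arm_command", "data": {"motion": [[[-1.5,-0.3,0],[0,0,6.4]],[[-1.5,-0.1,0],[0,0,6.4]],[[-1.6,0.1,0],[0,0,6.4]],[[-1.5,0.2,0],[0,0,6.4]],[[-1.5,0.4,0],[0,0,6.4]]]}}

```text
clock: 18.28
ee_pos: [460.5, -323.9, 141.1]
ee_rot: [[0.835, 0.55, -0.0], [0.55, -0.835, 0.0], [0.0, -0.0, -1.0]]
wrist_force: [-0.9, -0.9, -0.9]
opening: 32.8
```

Call:
{"op": "arm_command", "data": {"motion": [[[-1.4,0.6,0],[0,0,6.4]],[[-1.4,0.7,0],[0,0,6.4]],[[-1.3,0.9,0],[0,0,6.4]],[[-1.2,1.0,0],[0,0,6.4]],[[-1.1,1.1,0],[0,0,6]]]}}

```text
clock: 18.7
ee_pos: [415.5, -387.5, 141.1]
ee_rot: [[1.0, 0.03, -0.0], [0.03, -1.0, 0.0], [-0.0, -0.0, -1.0]]
wrist_force: [0.3, -0.4, -0.5]
opening: 32.6
```

Call:
{"op": "arm_command", "data": {"motion": [[[0,0,0],[0,0,0]],[[0,0,0],[0,0,0]],[[0,0,0],[0,0,0]],[[0,0,0],[0,0,0]]]}}

```text
clock: 19.03
ee_pos: [416.5, -386.3, 141.2]
ee_rot: [[0.999, 0.038, 0.0], [0.038, -0.999, 0.0], [0.0, -0.0, -1.0]]
wrist_force: [0.4, 1.1, -1.2]
opening: 32.9
```

Run:
```python
from h import *
go([(421,-391.5,50,2)],mx=30)
```

```text
at [ 416.5 -386.3  141.2] psi 2.17 tilt [0.     0.0005] clk 19.03 open 32.9 F [ 0.4  1.1 -1.2] q6 0.58
[[[0.11, 0.13, 2.28], [0, 0, 0.04]], [[0.11, 0.13, 2.28], [0, 0, 0.04]], [[0.11, 0.13, 2.28], [0, 0, 0.04]], [[0.11, 0.13, 2.28], [0, 0, 0.04]]]
```

Call:
{"op": "arm_command", "data": {"motion": [[[0.2,0.2,2.5],[0,0,0]],[[0.2,0.2,2.5],[0,0,0]],[[0,0.1,2.5],[0,0,0]],[[0,0,1.5],[0,0,0]],[[0,0,0],[0,0,0]]]}}

```text
clock: 19.45
ee_pos: [418.9, -388.7, 47.4]
ee_rot: [[0.999, 0.038, -0.004], [0.038, -0.999, 0.006], [-0.004, -0.006, -1.0]]
wrist_force: [-1.3, 1.0, -0.8]
opening: 32.9
```

Call:
{"op": "arm_command", "data": {"motion": [[[0,0,0],[0,0,0]],[[0,0,0],[0,0,0]],[[0,0,0],[0,0,0]]]}}

```text
clock: 19.7
ee_pos: [421.2, -392.8, 53.0]
ee_rot: [[0.999, 0.037, 0.002], [0.037, -0.999, -0.002], [0.002, 0.002, -1.0]]
wrist_force: [0.3, 0.2, -1.1]
opening: 32.8
```

Run:
```python
from h import *
go([(420.5,-391.5,20.5,2)],mx=30)
```

```text
at [ 421.2 -392.8   53. ] psi 2.09 tilt [ 0.0017 -0.0024] clk 19.7 open 32.8 F [ 0.3  0.2 -1.1] q6 0.58
[[[-0.03, -0.06, 1.63], [0, 0, 0.05]], [[-0.03, -0.06, 1.63], [0, 0, 0.05]]]
```

Call:
{"op": "arm_command", "data": {"motion": [[[0,0,1.7],[0,0,0]],[[0,0,1.4],[0,0,0]],[[0,0,0],[0,0,0]],[[0,0,0],[0,0,0]],[[0,0,0],[0,0,0]]]}}

```text
clock: 20.12
ee_pos: [420.6, -392.3, 21.5]
ee_rot: [[0.999, 0.036, 0.001], [0.036, -0.999, -0.001], [0.001, 0.001, -1.0]]
wrist_force: [0.7, -0.4, 0.1]
opening: 32.9
```

Call:
{"op": "arm_command", "data": {"motion": [[[0,0,0],[0,0,0]],[[0,0,0],[0,0,0]]]}}

```text
clock: 20.28
ee_pos: [420.5, -392.2, 21.1]
ee_rot: [[0.999, 0.036, 0.001], [0.036, -0.999, -0.001], [0.001, 0.001, -1.0]]
wrist_force: [-0.0, 0.3, -1.1]
opening: 32.6
```

Call:
{"op": "arm_command", "data": {"motion": [[[0,0,0.1],[0,0,0]],[[0,0,0],[0,0,0]]]}}

```text
clock: 20.45
ee_pos: [420.5, -392.3, 19.9]
ee_rot: [[0.999, 0.036, 0.001], [0.036, -0.999, -0.001], [0.0, 0.001, -1.0]]
wrist_force: [0.1, 0.3, 2.8]
opening: 32.9
```

Call:
{"op": "arm_command", "data": {"motion": [[[0,0,0],[0,0,0]],[[0,0,0],[0,0,0]],[[0,0,0],[0,0,0]]], "hand": 4.8}}

```text
clock: 20.7
ee_pos: [420.2, -391.9, 19.3]
ee_rot: [[0.999, 0.036, -0.0], [0.036, -0.999, 0.0], [-0.0, -0.0, -1.0]]
wrist_force: [-0.2, -0.5, 0.6]
opening: 47.8
```

Call:
{"op": "arm_command", "data": {"motion": [[[0,0,-3],[0,0,0]],[[0,0,-3.5],[0,0,0]],[[0,0,-3.5],[0,0,0]],[[0,0,-3.5],[0,0,0]],[[0,0,-3.5],[0,0,0]]]}}

```text
clock: 21.12
ee_pos: [420.0, -391.6, 190.8]
ee_rot: [[0.999, 0.036, -0.0], [0.036, -0.999, 0.0], [-0.0, -0.0, -1.0]]
wrist_force: [0.1, -0.2, 0.4]
opening: 48.2
```

Run:
```python
from h import *
go([(443.5,200,200,97.5)],n=18)
im,d=grab('top','t11');W=cloud('top',d)
for name,(u,v) in dict(j1=(168,182),j2=(190,215),pink=(191,171),purp=(166,214)).items():
    R=W[v-9:v+10,u-9:u+10].reshape(-1,3);t=R[R[:,2]>38];print(name,len(t),np.median(t,0).round(1),((t.min(0)+t.max(0))/2).round(1))
```

```text
at [ 420.  -391.6  190.8] psi 2.05 tilt [-0.0002  0.0004] clk 21.12 open 48.2 F [ 0.1 -0.2  0.4] q6 0.58
[[[0.25, -3.28, -0.05], [0, 0, -5.3]], [[0.55, -3.24, -0.05], [0, 0, -5.3]], [[0.85, -3.18, -0.05], [0, 0, -5.3]], [[1.14, -3.09, -0.05], [0, 0, -5.3]], [[1.42, -2.97, -0.05], [0, 0, -5.3]]]
[[[1.69, -2.82, -0.05], [0, 0, -5.3]], [[1.94, -2.66, -0.05], [0, 0, -5.3]], [[2.18, -2.47, -0.05], [0, 0, -5.3]], [[2.4, -2.25, -0.05], [0, 0, -5.3]], [[2.59, -2.02, -0.05], [0, 0, -5.3]]]
[[[2.77, -1.77, -0.05], [0, 0, -5.3]], [[2.92, -1.51, -0.05], [0, 0, -5.3]], [[3.05, -1.23, -0.05], [0, 0, -5.3]], [[3.15, -0.95, -0.05], [0, 0, -5.3]], [[3.22, -0.65, -0.05], [0, 0, -5.3]]]
[[[3.27, -0.35, -0.05], [0, 0, -5.3]], [[3.29, -0.05, -0.05], [0, 0, -5.3]], [[3.28, 0.26, -0.05], [0, 0, -5.3]]]
j1 121 [553.8 308.9  46.9] [553.9 309.4  46.8]
j2 123 [443.4 235.5  46.7] [443.4 234.9  47.1]
pink 118 [589.2 228.6  46.5] [589.4 230.   47.4]
purp 120 [448.2 317.   47.5] [449.7 317.6  46.9]
```

Call:
{"op": "arm_command", "data": {"motion": [[[0.3,-3.3,0],[0,0,-5.3]],[[0.6,-3.2,0],[0,0,-5.3]],[[0.9,-3.2,0],[0,0,-5.3]],[[1.1,-3.1,0],[0,0,-5.3]],[[1.4,-3,0],[0,0,-5.3]]], "hand": 5.8, "squeeze": 30}}

```text
clock: 21.58
ee_pos: [427.3, -225.7, 189.0]
ee_rot: [[0.876, 0.481, 0.0], [0.481, -0.876, 0.0], [0.0, -0.0, -1.0]]
wrist_force: [0.7, 0.1, 0.6]
opening: 57.6
```

Call:
{"op": "arm_command", "data": {"motion": [[[1.7,-2.8,0],[0,0,-5.3]],[[1.9,-2.7,0],[0,0,-5.3]],[[2.2,-2.5,0],[0,0,-5.3]],[[2.4,-2.3,0],[0,0,-5.3]],[[2.6,-2,0],[0,0,-5.3]]]}}

```text
clock: 22.0
ee_pos: [433.4, -60.6, 189.2]
ee_rot: [[0.569, 0.822, 0.0], [0.822, -0.569, -0.0], [0.0, 0.0, -1.0]]
wrist_force: [0.7, 0.4, 0.4]
opening: 58.7
```

Call:
{"op": "arm_command", "data": {"motion": [[[2.8,-1.8,0],[0,0,-5.3]],[[2.9,-1.5,0],[0,0,-5.3]],[[3.1,-1.2,0],[0,0,-5.3]],[[3.2,-0.9,0],[0,0,-5.3]],[[3.2,-0.7,0],[0,0,-5.3]]]}}

```text
clock: 22.42
ee_pos: [440.8, 104.5, 189.3]
ee_rot: [[0.142, 0.99, 0.001], [0.99, -0.142, -0.0], [0.0, 0.001, -1.0]]
wrist_force: [0.5, 0.1, 0.4]
opening: 57.9
```

Call:
{"op": "arm_command", "data": {"motion": [[[3.3,-0.4,0],[0,0,-5.3]],[[3.3,0,0],[0,0,-5.3]],[[3.3,0.3,0],[0,0,-5.3]],[[3,0.4,0],[0,0,0]],[[0,0,0],[0,0,0]]]}}

```text
clock: 22.83
ee_pos: [444.9, 236.8, 189.2]
ee_rot: [[-0.134, 0.991, 0.0], [0.991, 0.134, 0.002], [0.002, 0.001, -1.0]]
wrist_force: [-0.3, -0.6, -1.6]
opening: 58.1
```

Call:
{"op": "arm_command", "data": {"motion": [[[0,0,0],[0,0,0]],[[0,0,0],[0,0,0]],[[0,0,0],[0,0,0]]]}}

```text
clock: 23.08
ee_pos: [445.4, 231.5, 189.1]
ee_rot: [[-0.129, 0.992, -0.0], [0.992, 0.129, -0.0], [-0.0, -0.0, -1.0]]
wrist_force: [-0.2, 0.6, 0.1]
opening: 57.9
```

Run:
```python
from h import *
go([(443.4,235.3,80,97.5)],mx=33)
im,d=grab('top','t12')
cv2.imwrite('pics/t12b.png',cv2.resize(im[:,:,::-1][90:250,140:400],None,fx=3,fy=3,interpolation=cv2.INTER_CUBIC))
```

```text
at [445.4 231.5 189.1] psi 97.39 tilt [-0.0004 -0.0004] clk 23.08 open 57.9 F [-0.2  0.6  0.1] q6 0.11
[[[0.1, -0.04, 2.73], [0, 0, -0.03]], [[0.1, -0.04, 2.73], [0, 0, -0.03]], [[0.1, -0.04, 2.73], [0, 0, -0.03]], [[0.1, -0.04, 2.73], [0, 0, -0.03]]]
```

View pics/t12b.png

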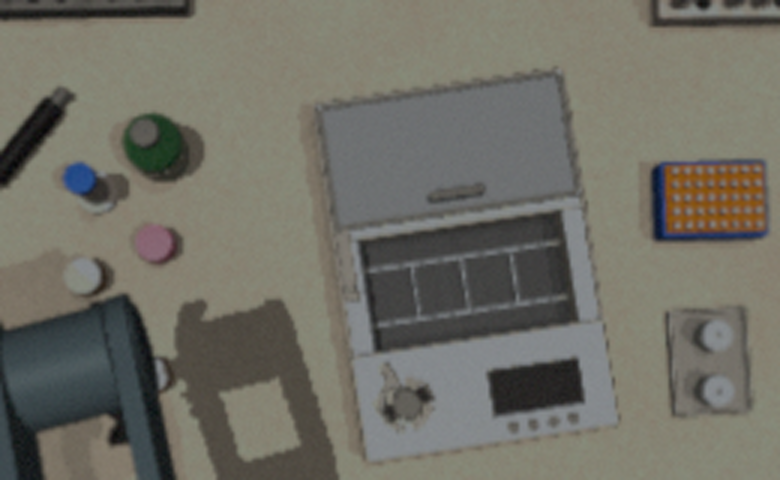

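Run:
```python
from h import *
im=cv2.imread('pics/t12.png')
big=cv2.resize(im[150:215,250:345],None,fx=8,fy=8,interpolation=cv2.INTER_CUBIC)
def mk(x,y,z,c):
    p=proj('top',[[*wpt(x,y),z]])[0];cv2.circle(big,(int((p[0]-250+.5)*8),int((p[1]-150+.5)*8)),4,c,-1)
for y in(-56,0,56):
    for x in(-29,29): mk(x,y,16,(0,0,255))
for y in(-84,-28,28,84): mk(0,y,6,(0,255,0))
cv2.imwrite('pics/rib.png',big)
```

```text
(no output)
```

View pics/rib.png

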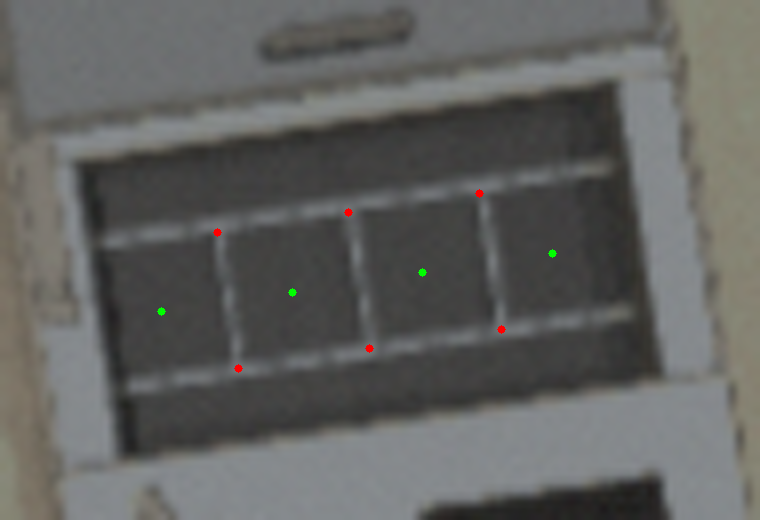

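Call:
{"op": "arm_command", "data": {"motion": [[[0.2,-0.1,2.8],[0,0,0]],[[0.2,-0.1,2.8],[0,0,0]],[[0,0,2.8],[0,0,0]],[[0,0,2.5],[0,0,0]],[[0,0,0],[0,0,0]]]}}

```text
clock: 23.55
ee_pos: [439.4, 233.9, 75.7]
ee_rot: [[-0.128, 0.992, -0.009], [0.992, 0.128, -0.002], [-0.001, -0.009, -1.0]]
wrist_force: [-1.3, -0.4, -1.3]
opening: 57.9
```

Call:
{"op": "arm_command", "data": {"motion": [[[0,0,0],[0,0,0]],[[0,0,0],[0,0,0]],[[0,0,0],[0,0,0]]]}}

```text
clock: 23.8
ee_pos: [444.7, 236.1, 82.3]
ee_rot: [[-0.129, 0.992, 0.003], [0.992, 0.129, 0.001], [0.0, 0.004, -1.0]]
wrist_force: [-0.1, -0.6, 1.2]
opening: 58.1
```

Run:
```python
from h import *
go([(443.4,235.3,14,97.5)],mx=33)
im,d=grab('side','s12')
cv2.imwrite('pics/s12b.png',cv2.resize(im[:,:,::-1][170:290,150:300],None,fx=5,fy=5,interpolation=cv2.INTER_CUBIC))
```

```text
at [444.7 236.1  82.3] psi 97.41 tilt [0.0034 0.0009] clk 23.8 open 58.1 F [-0.1 -0.6  1.2] q6 0.12
[[[-0.02, -0.05, 2.28], [0, 0, -0.03]], [[-0.02, -0.05, 2.28], [0, 0, -0.03]], [[-0.02, -0.05, 2.28], [0, 0, -0.03]]]
```

View pics/s12b.png

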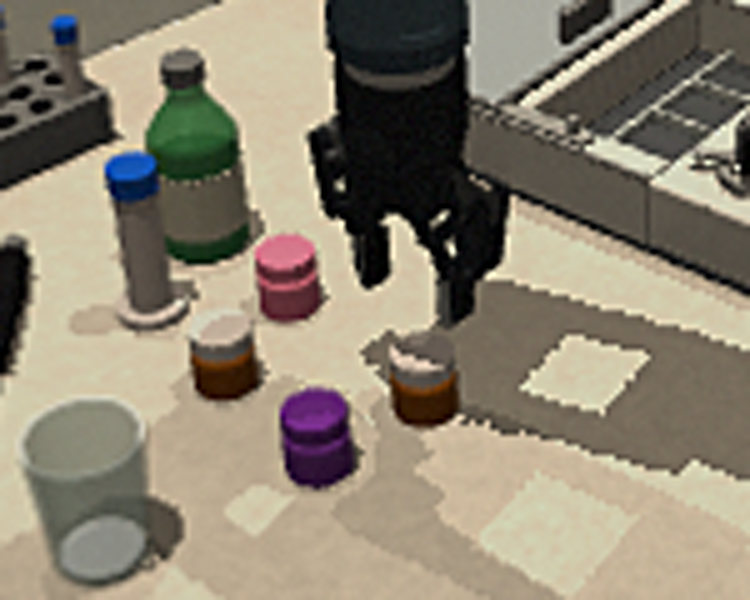

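Call:
{"op": "arm_command", "data": {"motion": [[[0,-0.1,2.5],[0,0,0]],[[0,0,2.5],[0,0,0]],[[0,0,1.6],[0,0,0]],[[0,0,0],[0,0,0]],[[0,0,0],[0,0,0]]]}}

```text
clock: 24.27
ee_pos: [442.2, 236.0, 14.8]
ee_rot: [[-0.13, 0.992, -0.0], [0.992, 0.13, -0.0], [-0.0, -0.0, -1.0]]
wrist_force: [0.7, 0.3, 0.5]
opening: 58.0
```

Call:
{"op": "arm_command", "data": {"motion": [[[0,0,0],[0,0,0]],[[0,0,0],[0,0,0]],[[0,0,0],[0,0,0]]]}}

```text
clock: 24.52
ee_pos: [443.3, 236.3, 15.8]
ee_rot: [[-0.13, 0.992, 0.003], [0.992, 0.13, 0.001], [0.0, 0.003, -1.0]]
wrist_force: [-0.7, 0.3, 0.3]
opening: 57.9
```

Run:
```python
from h import *
go([(443.4,235.3,14,97.5)],mx=33)
im,d=grab('side','s13')
cv2.imwrite('pics/s13b.png',cv2.resize(im[:,:,::-1][190:270,180:280],None,fx=5,fy=5,interpolation=cv2.INTER_CUBIC))
```

```text
at [443.3 236.3  15.8] psi 97.46 tilt [0.0028 0.0007] clk 24.52 open 57.9 F [-0.7  0.3  0.3] q6 0.12
[[[-0.1, 0, 0.18], [0, 0, -0.04]]]
```

View pics/s13b.png

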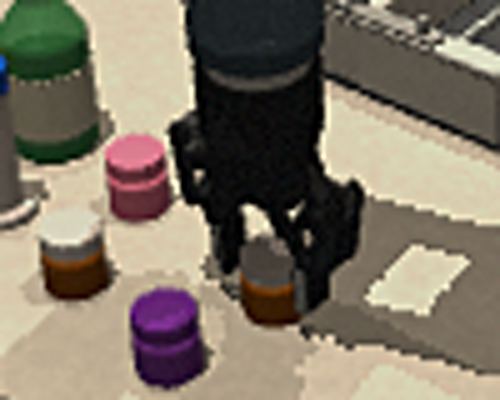

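Call:
{"op": "arm_command", "data": {"motion": [[[0,0,0.1],[0,0,0]],[[0,0,0],[0,0,0]],[[0,0,0],[0,0,0]],[[0,0,0],[0,0,0]],[[0,0,0],[0,0,0]]], "hand": 3.8}}

```text
clock: 24.98
ee_pos: [442.6, 236.1, 14.0]
ee_rot: [[-0.13, 0.992, 0.001], [0.992, 0.13, 0.0], [0.0, 0.001, -1.0]]
wrist_force: [-0.1, 0.3, 5.6]
opening: 41.0
```

Call:
{"op": "arm_command", "data": {"motion": [[[0,0,-2],[0,0,0]],[[0,0,-3.3],[0,0,0]],[[0,0,-3.3],[0,0,0]],[[0,0,-3.3],[0,0,0]],[[0,0,-1],[0,0,0]]]}}

```text
clock: 25.4
ee_pos: [444.6, 236.7, 147.3]
ee_rot: [[-0.13, 0.991, 0.007], [0.992, 0.13, 0.002], [0.001, 0.007, -1.0]]
wrist_force: [1.3, 1.3, -0.5]
opening: 41.0
```

```bash
sed -i 's/O=np.array(\[540.2,-115.5\])/O=np.array([541.5,-116.0])/' h.py
python3 - <<'E'
from h import *
p=wpt(0,28);print(p)
go([(p[0],p[1],145,97.5)],mx=32)
E
```

```text
[537.82104244 -88.24274381]
at [444.6 236.7 147.3] psi 97.46 tilt [0.0072 0.0019] clk 25.4 open 41.0 F [ 1.3  1.3 -0.5] q6 0.12
[[[-3.04, 0.46, 0.02], [0, 0, -0.0]], [[-3.04, 0.46, 0.02], [0, 0, -0.0]], [[-3.04, 0.46, 0.02], [0, 0, -0.0]], [[-3.04, 0.46, 0.02], [0, 0, -0.0]], [[-3.04, 0.46, 0.02], [0, 0, -0.0]]]
[[[-3.04, 0.46, 0.02], [0, 0, -0.0]], [[-3.04, 0.46, 0.02], [0, 0, -0.0]], [[-3.04, 0.46, 0.02], [0, 0, -0.0]], [[-3.04, 0.46, 0.02], [0, 0, -0.0]], [[-3.04, 0.45, 0.02], [0, 0, -0.0]]]
[[[-3.04, 0.45, 0.02], [0, 0, -0.0]]]
```

Call:
{"op": "arm_command", "data": {"motion": [[[-2,0.3,0],[0,0,0]],[[-3.2,0.5,0],[0,0,0]],[[-3.2,0.5,0],[0,0,0]],[[-3.2,0.5,0],[0,0,0]],[[-3.2,0.5,0],[0,0,0]]]}}

```text
clock: 25.82
ee_pos: [483.6, 90.9, 141.6]
ee_rot: [[-0.13, 0.991, -0.001], [0.991, 0.13, 0.0], [0.0, -0.001, -1.0]]
wrist_force: [0.7, -0.6, -0.5]
opening: 40.9
```

Call:
{"op": "arm_command", "data": {"motion": [[[-3.2,0.5,0],[0,0,0]],[[-3.2,0.5,0],[0,0,0]],[[-3.2,0.5,0],[0,0,0]],[[-3.2,0.5,0],[0,0,0]],[[-3,0.4,0],[0,0,0]]]}}

```text
clock: 26.23
ee_pos: [528.1, -63.0, 141.4]
ee_rot: [[-0.129, 0.992, -0.001], [0.992, 0.129, 0.0], [0.0, -0.001, -1.0]]
wrist_force: [1.3, -0.2, -0.3]
opening: 41.2
```

Call:
{"op": "arm_command", "data": {"motion": [[[-2,0.3,0],[0,0,0]],[[-0.8,0.1,0],[0,0,0]],[[0,0,0],[0,0,0]],[[0,0,0],[0,0,0]],[[0,0,0],[0,0,0]]]}}

```text
clock: 26.65
ee_pos: [535.2, -87.2, 141.7]
ee_rot: [[-0.131, 0.991, -0.001], [0.991, 0.131, 0.001], [0.001, -0.001, -1.0]]
wrist_force: [0.2, 0.4, -1.5]
opening: 41.2
```

Run:
```python
from h import *
p=wpt(0,28)
go([(p[0],p[1],70,97.5)],mx=32)
```

```text
at [535.2 -87.2 141.7] psi 97.5 tilt [-0.0013  0.0009] clk 26.65 open 41.2 F [ 0.2  0.4 -1.5] q6 -0.51
[[[-0.04, 0.08, 2.39], [0, 0, 0.0]], [[-0.04, 0.08, 2.39], [0, 0, 0.0]], [[-0.04, 0.08, 2.39], [0, 0, 0.0]]]
```

Call:
{"op": "arm_command", "data": {"motion": [[[-0.1,0.1,2.4],[0,0,0]],[[0,0.1,2.4],[0,0,0]],[[0,0,2.4],[0,0,0]],[[0,0,0],[0,0,0]],[[0,0,0],[0,0,0]]]}}

```text
clock: 27.07
ee_pos: [536.6, -87.6, 69.3]
ee_rot: [[-0.131, 0.991, -0.003], [0.991, 0.131, 0.002], [0.002, -0.003, -1.0]]
wrist_force: [0.6, -0.3, -1.4]
opening: 40.9
```

Call:
{"op": "arm_command", "data": {"motion": [[[0,0,0],[0,0,0]],[[0,0,0],[0,0,0]]]}}

```text
clock: 27.23
ee_pos: [539.3, -89.3, 72.2]
ee_rot: [[-0.13, 0.991, 0.003], [0.991, 0.13, -0.001], [-0.001, 0.003, -1.0]]
wrist_force: [-0.0, 0.5, -0.8]
opening: 41.2
```

Run:
```python
from h import *
p=wpt(0,28)
go([(p[0],p[1],20,97.5)],mx=32)
im,d=grab('side','s14')
cv2.imwrite('pics/s14b.png',cv2.resize(im[:,:,::-1][130:230,220:340],None,fx=5,fy=5,interpolation=cv2.INTER_CUBIC))
```

```text
at [539.3 -89.3  72.2] psi 97.5 tilt [ 0.0029 -0.0011] clk 27.23 open 41.2 F [-0.   0.5 -0.8] q6 -0.51
[[[0.06, -0.06, 2.61], [0, 0, -0.0]], [[0.06, -0.06, 2.61], [0, 0, -0.0]]]
```

View pics/s14b.png

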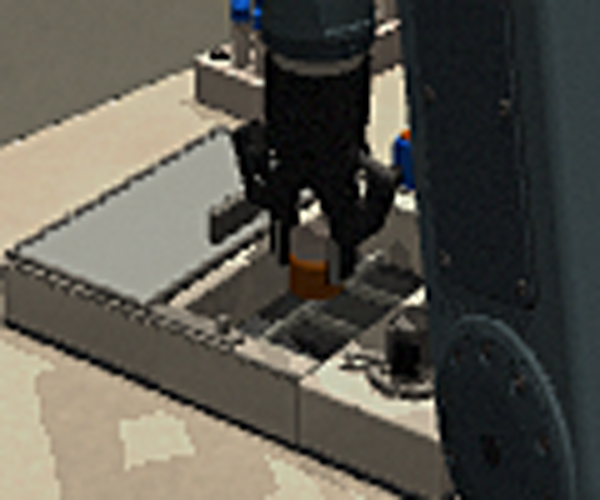

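Call:
{"op": "arm_command", "data": {"motion": [[[0.1,-0.1,2.5],[0,0,0]],[[0,0,2],[0,0,0]],[[0,0,0.5],[0,0,0]],[[0,0,0],[0,0,0]],[[0,0,0],[0,0,0]]]}}

```text
clock: 27.7
ee_pos: [537.6, -88.7, 21.4]
ee_rot: [[-0.13, 0.992, 0.001], [0.992, 0.13, -0.0], [-0.001, 0.001, -1.0]]
wrist_force: [0.5, -0.4, 0.0]
opening: 41.1
```

Call:
{"op": "arm_command", "data": {"motion": [[[0,0,0],[0,0,0]],[[0,0,0],[0,0,0]],[[0,0,0],[0,0,0]]]}}

```text
clock: 27.95
ee_pos: [537.3, -88.7, 21.0]
ee_rot: [[-0.13, 0.992, 0.001], [0.992, 0.13, -0.0], [-0.001, 0.001, -1.0]]
wrist_force: [-0.8, -0.1, -1.0]
opening: 41.3
```

Call:
{"op": "arm_command", "data": {"motion": [[[0,0,0.1],[0,0,0]],[[0,0,0.1],[0,0,0]],[[0,0,0],[0,0,0]]]}}

```text
clock: 28.2
ee_pos: [537.3, -88.8, 19.7]
ee_rot: [[-0.13, 0.992, 0.0], [0.992, 0.13, -0.0], [-0.001, 0.0, -1.0]]
wrist_force: [-3.3, 0.3, 11.2]
opening: 41.2
```

Call:
{"op": "arm_command", "data": {"motion": [[[0,0,0],[0,0,0]],[[0,0,0],[0,0,0]],[[0,0,0],[0,0,0]]], "hand": 5.8}}

```text
clock: 28.45
ee_pos: [536.9, -88.5, 18.2]
ee_rot: [[-0.13, 0.992, 0.0], [0.992, 0.13, -0.0], [-0.0, 0.0, -1.0]]
wrist_force: [0.6, 0.4, -0.4]
opening: 58.2
```

Call:
{"op": "arm_command", "data": {"motion": [[[0,0,-2],[0,0,0]],[[0,0,-3.5],[0,0,0]],[[0,0,-3.5],[0,0,0]],[[0,0,-3.5],[0,0,0]],[[0,0,-3.5],[0,0,0]]]}}

```text
clock: 28.87
ee_pos: [536.4, -88.3, 179.6]
ee_rot: [[-0.13, 0.992, -0.001], [0.992, 0.13, 0.0], [0.0, -0.001, -1.0]]
wrist_force: [1.0, 0.3, 0.4]
opening: 58.2
```

Run:
```python
from h import *
im,d=grab('top','t15');W=cloud('top',d)
for name,(u,v) in dict(j1=(168,182),tube=(172,152),green=(191,138),beak=(124,204)).items():
    R=W[v-9:v+10,u-9:u+10].reshape(-1,3);t=R[R[:,2]>30];print(name,len(t),np.median(t,0).round(1),t.min(0).round(),t.max(0).round())
go([(553.9,309,200,97.5)],mx=32)
cv2.imwrite('pics/t15b.png',cv2.resize(im[:,:,::-1][90:250,140:400],None,fx=3,fy=3,interpolation=cv2.INTER_CUBIC))
```

```text
j1 130 [553.9 308.5  46. ] [534. 288.  30.] [574. 328.  56.]
tube 119 [649.6 293.5 115.3] [637. 282.  31.] [671. 308. 127.]
green 324 [685.3 217.2 106.5] [662. 193.  33.] [720. 250. 161.]
beak 187 [484.5 458.8  63.3] [453. 414.  30.] [511. 480. 100.]
at [540.6 -89.7 187.6] psi 97.47 tilt [ 0.0104 -0.0041] clk 28.92 open 57.8 F [ 4.7 -1.2  5.2] q6 -0.51
[[[3.03, 0.5, -0.1], [0, 0, -0.0]], [[3.03, 0.5, -0.1], [0, 0, -0.0]], [[3.03, 0.5, -0.1], [0, 0, -0.0]], [[3.03, 0.5, -0.1], [0, 0, -0.0]], [[3.03, 0.5, -0.1], [0, 0, -0.0]]]
[[[3.03, 0.5, -0.1], [0, 0, -0.0]], [[3.03, 0.5, -0.1], [0, 0, -0.0]], [[3.03, 0.5, -0.1], [0, 0, -0.0]], [[3.03, 0.5, -0.1], [0, 0, -0.0]], [[3.03, 0.5, -0.1], [0, 0, -0.0]]]
[[[3.03, 0.5, -0.1], [0, 0, -0.0]], [[3.03, 0.5, -0.1], [0, 0, -0.0]], [[3.03, 0.5, -0.1], [0, 0, -0.0]]]
```

View pics/t15b.png

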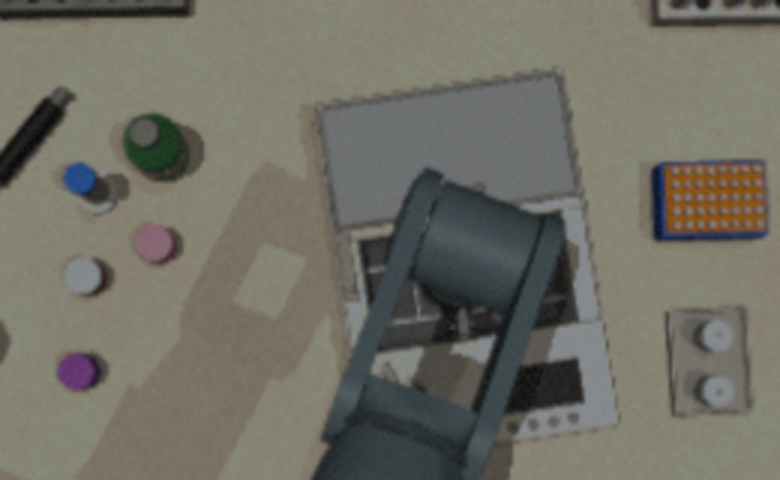

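Call:
{"op": "arm_command", "data": {"motion": [[[2.5,0.4,0],[0,0,0]],[[3.3,0.6,0],[0,0,0]],[[3.3,0.6,0],[0,0,0]],[[3.3,0.6,0],[0,0,0]],[[3.3,0.6,0],[0,0,0]]]}}

```text
clock: 29.33
ee_pos: [544.0, 72.2, 178.0]
ee_rot: [[-0.129, 0.992, -0.0], [0.992, 0.129, 0.0], [0.0, -0.0, -1.0]]
wrist_force: [0.9, 0.9, -0.7]
opening: 58.3
```

Call:
{"op": "arm_command", "data": {"motion": [[[3.3,0.5,0],[0,0,0]],[[3.3,0.5,0],[0,0,0]],[[3.3,0.5,0],[0,0,0]],[[3.3,0.5,0],[0,0,0]],[[3.3,0.5,0],[0,0,0]]]}}

```text
clock: 29.75
ee_pos: [547.3, 239.3, 177.8]
ee_rot: [[-0.13, 0.992, -0.0], [0.992, 0.13, -0.0], [-0.0, -0.0, -1.0]]
wrist_force: [0.5, 0.3, 0.4]
opening: 58.0
```

Call:
{"op": "arm_command", "data": {"motion": [[[3.3,0.5,0],[0,0,0]],[[2.5,0.5,0],[0,0,0]],[[1.4,0.2,0],[0,0,0]],[[0,0,0],[0,0,0]],[[0,0,0],[0,0,0]]]}}

```text
clock: 30.17
ee_pos: [549.9, 310.5, 177.6]
ee_rot: [[-0.131, 0.991, -0.001], [0.991, 0.131, -0.001], [-0.001, -0.001, -1.0]]
wrist_force: [0.2, -0.2, 0.2]
opening: 58.2
```

Call:
{"op": "arm_command", "data": {"motion": [[[0,0,0],[0,0,0]],[[0,0,0],[0,0,0]]]}}

```text
clock: 30.33
ee_pos: [550.4, 309.1, 178.1]
ee_rot: [[-0.128, 0.992, -0.0], [0.992, 0.128, -0.001], [-0.0, -0.0, -1.0]]
wrist_force: [-0.4, -0.2, -0.4]
opening: 57.8
```

Run:
```python
from h import *
go([(553.9,309,80,97.5)],mx=32)
im,d=grab('side','s16')
cv2.imwrite('pics/s16b.png',cv2.resize(im[:,:,::-1][150:270,150:300],None,fx=5,fy=5,interpolation=cv2.INTER_CUBIC))
im,d=grab('top','t16')
cv2.imwrite('pics/t16b.png',cv2.resize(im[:,:,::-1][90:250,140:400],None,fx=3,fy=3,interpolation=cv2.INTER_CUBIC))
```

```text
at [550.4 309.1 178.1] psi 97.36 tilt [-0.0003 -0.0005] clk 30.33 open 57.8 F [-0.4 -0.2 -0.4] q6 0.2
[[[-0.01, 0.09, 2.45], [0, 0, -0.03]], [[-0.01, 0.09, 2.45], [0, 0, -0.03]], [[-0.01, 0.09, 2.45], [0, 0, -0.03]], [[-0.01, 0.09, 2.45], [0, 0, -0.03]]]
```

View pics/s16b.png

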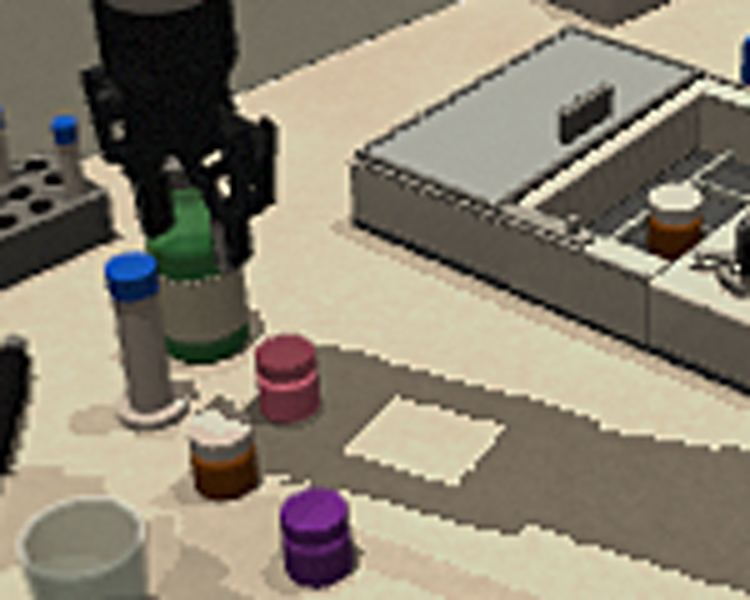

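View pics/t16b.png

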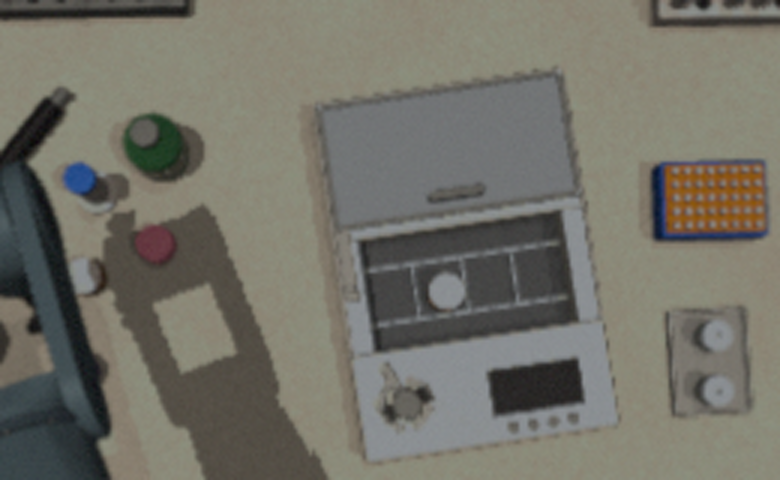

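Call:
{"op": "arm_command", "data": {"motion": [[[0,0.2,2.5],[0,0,0]],[[0,0.1,2.5],[0,0,0]],[[0,0,2.5],[0,0,0]],[[0,0,2],[0,0,0]],[[0,0,0],[0,0,0]]]}}

```text
clock: 30.85
ee_pos: [550.1, 308.9, 78.4]
ee_rot: [[-0.128, 0.992, -0.008], [0.992, 0.128, -0.003], [-0.002, -0.008, -1.0]]
wrist_force: [0.0, 0.5, -0.8]
opening: 57.8
```

Call:
{"op": "arm_command", "data": {"motion": [[[0,0,0],[0,0,0]],[[0,0,0],[0,0,0]],[[0,0,0],[0,0,0]]]}}

```text
clock: 31.1
ee_pos: [554.7, 311.2, 85.5]
ee_rot: [[-0.129, 0.992, 0.003], [0.992, 0.129, 0.001], [0.001, 0.003, -1.0]]
wrist_force: [0.4, 0.3, 0.7]
opening: 58.2
```

Run:
```python
from h import *
go([(553.9,309,14,97.5)],mx=32)
W=cloud('top',np.load('pics/t16.npy'));m=W[175:200,275:305].reshape(-1,3)
t=m[(m[:,2]>42)&(m[:,2]<58)]
from math import hypot
c=wpt(0,28);t=t[np.hypot(*(t[:,:2]-c).T)<27];print(len(t),np.median(t,0),towarm(t.mean(0)),towarm((t.min(0)+t.max(0))/2))
im,d=grab('side','s17')
cv2.imwrite('pics/s17b.png',cv2.resize(im[:,:,::-1][170:270,150:250],None,fx=5,fy=5,interpolation=cv2.INTER_CUBIC))
```

```text
at [554.7 311.2  85.5] psi 97.44 tilt [0.0033 0.0011] clk 31.1 open 58.2 F [0.4 0.3 0.7] q6 0.2
[[[-0.07, -0.04, 2.38], [0, 0, -0.02]], [[-0.07, -0.04, 2.38], [0, 0, -0.02]], [[-0.07, -0.04, 2.38], [0, 0, -0.02]]]
110 [530.15034661 -91.9533999   52.23199496] [-7.44187155 24.49375234] [-6.56320906 23.81605631]
```

View pics/s17b.png

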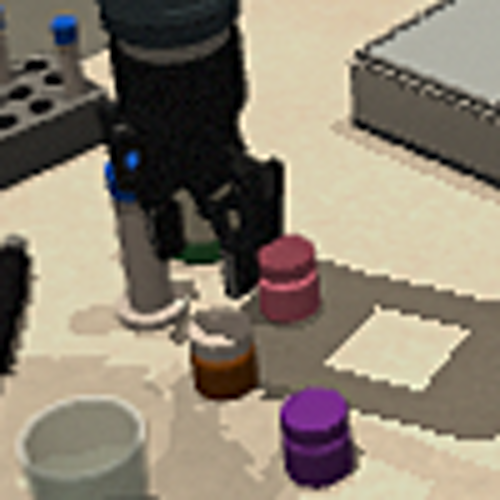

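Call:
{"op": "arm_command", "data": {"motion": [[[-0.1,0,2.5],[0,0,0]],[[-0.1,0,2.5],[0,0,0]],[[0,0,2.1],[0,0,0]],[[0,0,0],[0,0,0]],[[0,0,0],[0,0,0]]]}}

```text
clock: 31.57
ee_pos: [553.1, 308.9, 12.4]
ee_rot: [[-0.13, 0.992, -0.001], [0.992, 0.13, -0.0], [-0.0, -0.001, -1.0]]
wrist_force: [0.5, -0.2, 0.5]
opening: 58.0
```

Call:
{"op": "arm_command", "data": {"motion": [[[0,0,0],[0,0,0]],[[0,0,0],[0,0,0]],[[0,0,0],[0,0,0]]]}}

```text
clock: 31.82
ee_pos: [554.9, 309.6, 14.4]
ee_rot: [[-0.13, 0.992, 0.003], [0.992, 0.13, 0.001], [0.001, 0.003, -1.0]]
wrist_force: [-0.1, 0.1, -0.5]
opening: 58.1
```

Run:
```python
from h import *
go([(553.9,309,14,97.5)],mx=32)
im,d=grab('side','s18')
cv2.imwrite('pics/s18b.png',cv2.resize(im[:,:,::-1][170:270,150:250],None,fx=5,fy=5,interpolation=cv2.INTER_CUBIC))
print(proj('top',[[*wpt(0,28),52],[*wpt(-7,24),52]]))
```

```text
at [554.9 309.6  14.4] psi 97.46 tilt [0.0033 0.0011] clk 31.82 open 58.1 F [-0.1  0.1 -0.5] q6 0.19
[[[-0.05, -0.11, 0.04], [0, 0, -0.04]]]
[[286.97262627 184.68594917]
 [288.49451329 186.60506194]]
```

View pics/s18b.png

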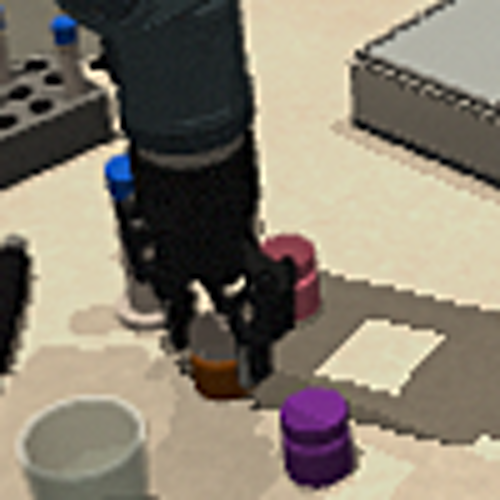

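Call:
{"op": "arm_command", "data": {"motion": [[[0,-0.1,0],[0,0,0]],[[0,0,0],[0,0,0]],[[0,0,0],[0,0,0]],[[0,0,0],[0,0,0]],[[0,0,0],[0,0,0]]], "hand": 3.8}}

```text
clock: 32.28
ee_pos: [553.0, 309.2, 13.4]
ee_rot: [[-0.13, 0.992, 0.001], [0.992, 0.13, 0.0], [0.0, 0.001, -1.0]]
wrist_force: [-0.9, -0.2, 6.2]
opening: 41.4
```

Call:
{"op": "arm_command", "data": {"motion": [[[0,0,-2],[0,0,0]],[[0,0,-3.3],[0,0,0]],[[0,0,-3.3],[0,0,0]],[[0,0,-3.3],[0,0,0]],[[0,0,-2],[0,0,0]]]}}

```text
clock: 32.7
ee_pos: [553.6, 309.4, 155.1]
ee_rot: [[-0.13, 0.992, 0.004], [0.992, 0.13, 0.001], [0.001, 0.004, -1.0]]
wrist_force: [1.2, 0.2, 0.4]
opening: 41.3
```

Run:
```python
from h import *
p=wpt(2,-28);print(p)
go([(p[0],p[1],150,97.5)],mx=32)
```

```text
[ 547.16161871 -143.49447351]
at [553.6 309.4 155.1] psi 97.46 tilt [0.0038 0.0013] clk 32.7 open 41.3 F [1.2 0.2 0.4] q6 0.19
[[[-2.99, -0.43, 0.03], [0, 0, -0.0]], [[-2.99, -0.43, 0.03], [0, 0, -0.0]], [[-2.99, -0.44, 0.03], [0, 0, -0.0]], [[-2.99, -0.44, 0.03], [0, 0, -0.0]], [[-2.99, -0.44, 0.03], [0, 0, -0.0]]]
[[[-2.99, -0.44, 0.03], [0, 0, -0.0]], [[-2.99, -0.44, 0.03], [0, 0, -0.0]], [[-2.99, -0.44, 0.03], [0, 0, -0.0]], [[-2.99, -0.44, 0.03], [0, 0, -0.0]], [[-2.99, -0.44, 0.03], [0, 0, -0.0]]]
[[[-2.99, -0.44, 0.03], [0, 0, -0.0]], [[-2.99, -0.44, 0.03], [0, 0, -0.0]], [[-2.99, -0.44, 0.03], [0, 0, -0.0]], [[-2.99, -0.44, 0.03], [0, 0, -0.0]], [[-2.99, -0.44, 0.03], [0, 0, -0.0]]]
```

Call:
{"op": "arm_command", "data": {"motion": [[[-2.4,-0.4,0],[0,0,0]],[[-3.2,-0.5,0],[0,0,0]],[[-3.2,-0.5,0],[0,0,0]],[[-3.2,-0.5,0],[0,0,0]],[[-3.2,-0.5,0],[0,0,0]]]}}

```text
clock: 33.12
ee_pos: [547.8, 153.8, 151.2]
ee_rot: [[-0.13, 0.991, -0.0], [0.991, 0.13, -0.0], [-0.0, -0.0, -1.0]]
wrist_force: [1.3, 0.1, -1.0]
opening: 40.9
```

Call:
{"op": "arm_command", "data": {"motion": [[[-3.2,-0.5,0],[0,0,0]],[[-3.2,-0.5,0],[0,0,0]],[[-3.2,-0.5,0],[0,0,0]],[[-3.2,-0.5,0],[0,0,0]],[[-3.2,-0.5,0],[0,0,0]]]}}

```text
clock: 33.53
ee_pos: [543.8, -8.2, 151.2]
ee_rot: [[-0.13, 0.992, -0.0], [0.992, 0.13, 0.0], [0.0, -0.0, -1.0]]
wrist_force: [0.6, 0.1, -1.1]
opening: 41.5
```

Call:
{"op": "arm_command", "data": {"motion": [[[-3.2,-0.5,0],[0,0,0]],[[-3.2,-0.5,0],[0,0,0]],[[-3.2,-0.4,0],[0,0,0]],[[-2.7,-0.2,0],[0,0,0]],[[-1.4,0,0],[0,0,0]]]}}

```text
clock: 33.95
ee_pos: [545.9, -147.9, 151.3]
ee_rot: [[-0.127, 0.992, 0.0], [0.992, 0.127, -0.001], [-0.001, -0.0, -1.0]]
wrist_force: [0.3, 0.0, -0.6]
opening: 40.9
```

Call:
{"op": "arm_command", "data": {"motion": [[[0,0,0],[0,0,0]],[[0,0,0],[0,0,0]],[[0,0,0],[0,0,0]]]}}

```text
clock: 34.2
ee_pos: [546.0, -143.5, 151.0]
ee_rot: [[-0.13, 0.991, -0.001], [0.991, 0.13, 0.001], [0.001, -0.001, -1.0]]
wrist_force: [-0.2, 0.1, -0.5]
opening: 41.3
```

Run:
```python
from h import *
p=wpt(2,-28)
go([(p[0],p[1],70,97.5)],mx=32)
```

```text
at [ 546.  -143.5  151. ] psi 97.48 tilt [-0.0008  0.001 ] clk 34.2 open 41.3 F [-0.2  0.1 -0.5] q6 -0.6
[[[-0, 0.04, 2.7], [0, 0, -0.01]], [[-0, 0.04, 2.7], [0, 0, -0.01]], [[-0, 0.04, 2.7], [0, 0, -0.01]]]
```

Call:
{"op": "arm_command", "data": {"motion": [[[-0.1,0.1,2.7],[0,0,0]],[[0,0.1,2.7],[0,0,0]],[[0,0,2.7],[0,0,0]],[[0,0,0],[0,0,0]],[[0,0,0],[0,0,0]]]}}

```text
clock: 34.62
ee_pos: [547.0, -143.4, 69.0]
ee_rot: [[-0.131, 0.991, -0.004], [0.991, 0.131, 0.002], [0.003, -0.003, -1.0]]
wrist_force: [-0.7, -0.5, 0.2]
opening: 41.0
```

Call:
{"op": "arm_command", "data": {"motion": [[[0,0,0],[0,0,0]],[[0,0,0],[0,0,0]],[[0,0,0],[0,0,0]]]}}

```text
clock: 34.87
ee_pos: [549.7, -145.8, 72.4]
ee_rot: [[-0.13, 0.991, 0.003], [0.992, 0.13, -0.002], [-0.002, 0.003, -1.0]]
wrist_force: [-0.1, 0.4, -1.2]
opening: 41.7
```

Run:
```python
from h import *
p=wpt(2,-28)
go([(p[0],p[1],20,97.5)],mx=32)
im,d=grab('side','s19')
cv2.imwrite('pics/s19b.png',cv2.resize(im[:,:,::-1][130:230,220:340],None,fx=5,fy=5,interpolation=cv2.INTER_CUBIC))
```

```text
at [ 549.7 -145.8   72.4] psi 97.47 tilt [ 0.0031 -0.0015] clk 34.87 open 41.7 F [-0.1  0.4 -1.2] q6 -0.6
[[[0.13, -0.11, 2.62], [0, 0, -0.01]], [[0.13, -0.11, 2.62], [0, 0, -0.01]]]
```

View pics/s19b.png

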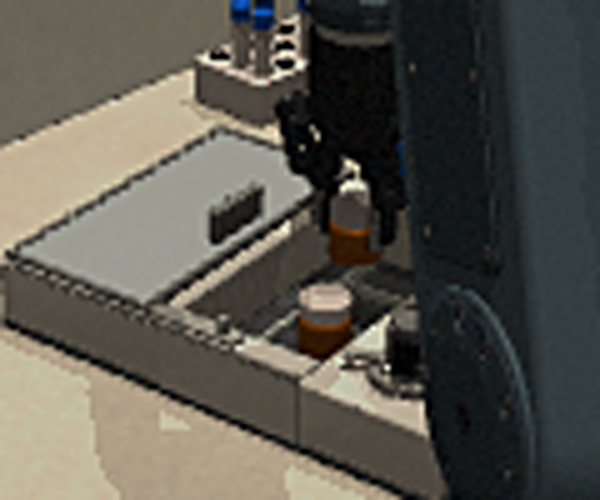

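Call:
{"op": "arm_command", "data": {"motion": [[[0.1,-0.1,2.5],[0,0,0]],[[0.1,0,2],[0,0,0]],[[0,0,0.6],[0,0,0]],[[0,0,0],[0,0,0]],[[0,0,0],[0,0,0]]]}}

```text
clock: 35.33
ee_pos: [547.5, -143.9, 20.0]
ee_rot: [[-0.13, 0.992, 0.001], [0.992, 0.13, -0.0], [-0.0, 0.001, -1.0]]
wrist_force: [-0.0, -0.4, -0.1]
opening: 41.6
```

Call:
{"op": "arm_command", "data": {"motion": [[[0,0,0],[0,0,0]],[[0,0,0],[0,0,0]],[[0,0,0],[0,0,0]]]}}

```text
clock: 35.58
ee_pos: [547.4, -143.8, 19.8]
ee_rot: [[-0.13, 0.992, 0.001], [0.992, 0.13, -0.0], [-0.0, 0.001, -1.0]]
wrist_force: [-0.0, -0.1, -0.5]
opening: 41.1
```

Run:
```python
from h import *
p=wpt(2,-28)
go([(p[0],p[1],19.4,97.5)],mx=32)
```

```text
at [ 547.4 -143.8   19.8] psi 97.45 tilt [ 0.0008 -0.0004] clk 35.58 open 41.1 F [-0.  -0.1 -0.5] q6 -0.6
[[[0.04, -0.02, 0.04], [0, 0, -0.05]]]
```

Call:
{"op": "arm_command", "data": {"motion": [[[0,0,0.05],[0,0,0]],[[0,0,0],[0,0,0]]]}}

```text
clock: 35.75
ee_pos: [547.1, -143.6, 18.9]
ee_rot: [[-0.13, 0.992, 0.0], [0.992, 0.13, -0.0], [-0.0, 0.0, -1.0]]
wrist_force: [0.7, -0.2, -0.4]
opening: 41.1
```

Call:
{"op": "arm_command", "data": {"motion": [[[0,0,0],[0,0,0]],[[0,0,0],[0,0,0]],[[0,0,0],[0,0,0]]], "hand": 5.8}}

```text
clock: 36.0
ee_pos: [547.2, -143.7, 18.9]
ee_rot: [[-0.13, 0.992, 0.0], [0.992, 0.13, -0.0], [-0.0, 0.0, -1.0]]
wrist_force: [0.0, -0.3, 0.3]
opening: 57.9
```

Call:
{"op": "arm_command", "data": {"motion": [[[0,0,-2],[0,0,0]],[[0,0,-3.5],[0,0,0]],[[0,0,-3.5],[0,0,0]],[[0,0,-3],[0,0,0]],[[0,0,0],[0,0,0]]]}}

```text
clock: 36.42
ee_pos: [551.2, -145.6, 146.1]
ee_rot: [[-0.13, 0.991, 0.011], [0.992, 0.13, -0.005], [-0.007, 0.01, -1.0]]
wrist_force: [1.1, -0.8, 0.3]
opening: 57.9
```

Run:
```python
from h import *
p=wpt(95,0)
go([(p[0],p[1]+0,140,97.5)],mx=32)
```

```text
at [ 551.2 -145.6  146.1] psi 97.46 tilt [ 0.0106 -0.0053] clk 36.42 open 57.9 F [ 1.1 -0.8  0.3] q6 -0.6
[[[1.02, 2.97, 0.2], [0, 0, -0.01]], [[1.02, 2.97, 0.2], [0, 0, -0.01]], [[1.02, 2.97, 0.2], [0, 0, -0.01]]]
```

Call:
{"op": "arm_command", "data": {"motion": [[[-3,-0.5,0],[0,0,0]],[[-3.3,-0.5,0],[0,0,0]],[[-3.3,-0.5,0],[0,0,0]],[[-3.3,-0.5,0],[0,0,0]],[[-3.3,-0.5,0],[0,0,0]]], "hand": 4}}

```text
clock: 36.83
ee_pos: [543.0, -308.8, 138.4]
ee_rot: [[-0.13, 0.992, -0.0], [0.992, 0.13, 0.0], [0.0, -0.0, -1.0]]
wrist_force: [1.2, -0.3, -0.0]
opening: 39.9
```

Call:
{"op": "arm_command", "data": {"motion": [[[-3.3,-0.5,0],[0,0,0]],[[-3.3,-0.5,0],[0,0,0]],[[-2,0,0],[0,0,0]],[[0,0,0],[0,0,0]],[[0,0,0],[0,0,0]]]}}

```text
clock: 37.25
ee_pos: [544.0, -394.9, 137.9]
ee_rot: [[-0.128, 0.992, -0.001], [0.992, 0.128, 0.001], [0.001, -0.0, -1.0]]
wrist_force: [-0.3, 1.5, -0.6]
opening: 40.0
```

Run:
```python
from h import *
im,d=grab('top','t20');W=cloud('top',d)
im2,d2=grab('side','s20')
cv2.imwrite('pics/s20b.png',cv2.resize(im2[:,:,::-1][130:230,220:340],None,fx=5,fy=5,interpolation=cv2.INTER_CUBIC))
cv2.imwrite('pics/t20b.png',cv2.resize(im[:,:,::-1][120:240,240:400],None,fx=5,fy=5,interpolation=cv2.INTER_CUBIC))
for y in(28,-28):
    m=W[160:210,260:345].reshape(-1,3);c=wpt(0,y);t=m[(m[:,2]>40)&(m[:,2]<62)&(np.hypot(*(m[:,:2]-c).T)<30)];print(len(t),np.median(t[:,2]),towarm(t.mean(0)),towarm((t.min(0)+t.max(0))/2))
go([])
```

```text
123 51.99177543596443 [-8.20497991 24.32994575] [-7.94437558 24.07953607]
122 52.38926351372777 [ -0.05046203 -27.67940824] [  0.42718577 -28.60101634]
at [ 544.3 -392.8  138. ] psi 97.47 tilt [-0.0009  0.0015] clk 37.35 open 40.1 F [-0.7  0.3  0.6] q6 -0.93
```

View pics/t20b.png

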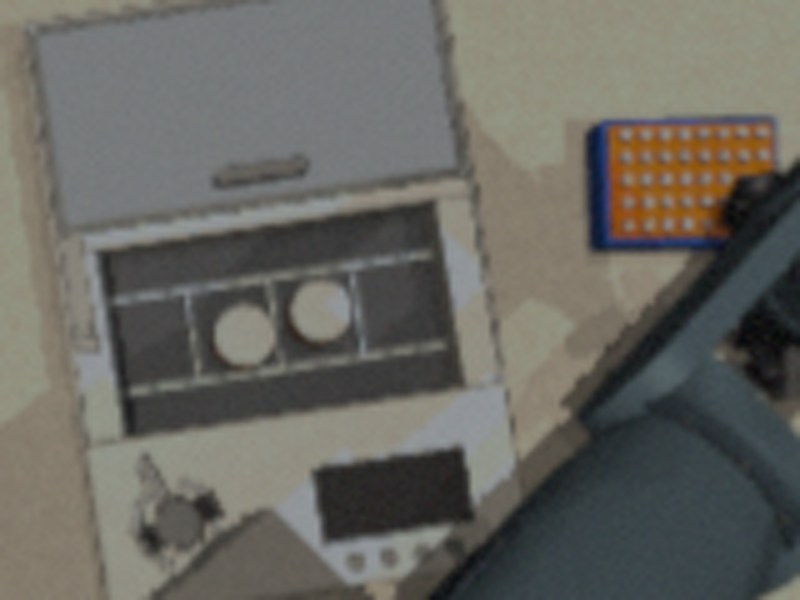

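View pics/s20b.png

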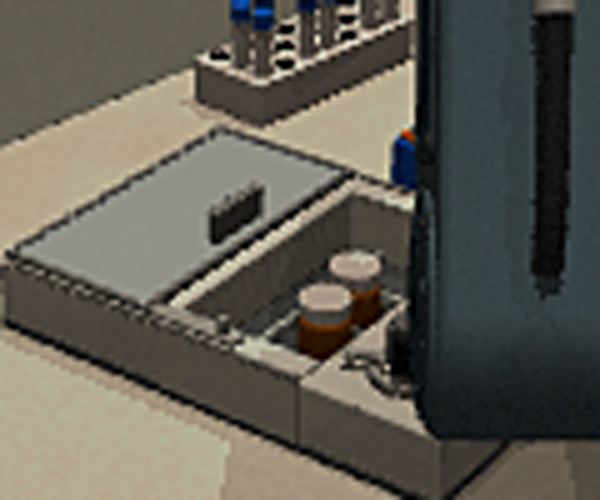

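Run:
```python
from h import *
go([(635.5,-103.3,140,97.5)],mx=32)
```

```text
at [ 544.3 -392.8  138. ] psi 97.47 tilt [-0.0009  0.0015] clk 37.35 open 40.1 F [-0.7  0.3  0.6] q6 -0.93
[[[2.75, 1.28, -0.02], [0, 0, -0.0]], [[2.75, 1.28, -0.02], [0, 0, -0.0]], [[2.75, 1.28, -0.02], [0, 0, -0.0]], [[2.75, 1.28, -0.02], [0, 0, -0.0]], [[2.75, 1.28, -0.02], [0, 0, -0.0]]]
[[[2.75, 1.28, -0.02], [0, 0, -0.0]], [[2.75, 1.28, -0.02], [0, 0, -0.0]], [[2.75, 1.28, -0.02], [0, 0, -0.0]], [[2.75, 1.28, -0.02], [0, 0, -0.0]], [[2.75, 1.28, -0.02], [0, 0, -0.0]]]
```

Call:
{"op": "arm_command", "data": {"motion": [[[2,0.9,0],[0,0,0]],[[2.8,1.3,0],[0,0,0]],[[2.8,1.3,0],[0,0,0]],[[2.8,1.3,0],[0,0,0]],[[2.8,1.3,0],[0,0,0]]]}}

```text
clock: 37.77
ee_pos: [588.0, -252.1, 138.8]
ee_rot: [[-0.131, 0.991, -0.0], [0.991, 0.131, 0.001], [0.001, -0.0, -1.0]]
wrist_force: [-0.1, -0.4, -0.0]
opening: 39.9
```

Call:
{"op": "arm_command", "data": {"motion": [[[2.8,1.3,0],[0,0,0]],[[2.8,1.3,0],[0,0,0]],[[2.8,1.3,0],[0,0,0]],[[2.8,1.3,0],[0,0,0]],[[2.8,1.3,0],[0,0,0]]]}}

```text
clock: 38.18
ee_pos: [633.9, -104.7, 138.9]
ee_rot: [[-0.132, 0.991, -0.0], [0.991, 0.132, 0.0], [0.0, -0.0, -1.0]]
wrist_force: [0.7, -0.3, 0.1]
opening: 40.0
```

Call:
{"op": "arm_command", "data": {"motion": [[[0.3,0.2,0],[0,0,0]],[[0,0,0],[0,0,0]],[[0,0,0],[0,0,0]],[[0,0,0],[0,0,0]]]}}

```text
clock: 38.52
ee_pos: [635.4, -105.2, 138.8]
ee_rot: [[-0.13, 0.992, -0.0], [0.992, 0.13, -0.0], [-0.0, -0.0, -1.0]]
wrist_force: [-0.4, -0.5, 0.3]
opening: 40.0
```

Run:
```python
from h import *
go([(635.5,-103.3,78,97.5)],mx=32)
```

```text
at [ 635.4 -105.2  138.8] psi 97.45 tilt [-0.0003 -0.0003] clk 38.52 open 40.0 F [-0.4 -0.5  0.3] q6 -0.48
[[[0.09, 0.02, 3.04], [0, 0, -0.03]], [[0.09, 0.02, 3.04], [0, 0, -0.03]]]
```

Call:
{"op": "arm_command", "data": {"motion": [[[0.1,0,2.5],[0,0,0]],[[0,0,2.5],[0,0,0]],[[0,0,1],[0,0,0]],[[0,0,0],[0,0,0]],[[0,0,0],[0,0,0]]]}}

```text
clock: 38.93
ee_pos: [635.2, -104.6, 78.5]
ee_rot: [[-0.128, 0.992, -0.001], [0.992, 0.128, 0.0], [0.001, -0.001, -1.0]]
wrist_force: [-0.3, 0.5, 2.0]
opening: 40.0
```

Call:
{"op": "arm_command", "data": {"motion": [[[0,0,0],[0,0,0]],[[0,0,0],[0,0,0]],[[0,0,0],[0,0,0]],[[0,0,0],[0,0,0]]]}}

```text
clock: 39.27
ee_pos: [636.4, -104.1, 80.0]
ee_rot: [[-0.13, 0.992, 0.002], [0.992, 0.13, -0.001], [-0.001, 0.002, -1.0]]
wrist_force: [1.1, -0.5, -0.5]
opening: 40.1
```

Call:
{"op": "arm_command", "data": {"motion": [[[0,0,0],[0,0,0]],[[0,0,0],[0,0,0]],[[0,0,0],[0,0,0]],[[0,0,0],[0,0,0]]], "hand": 0.5, "squeeze": 40}}

```text
clock: 39.6
ee_pos: [635.7, -103.8, 79.2]
ee_rot: [[-0.13, 0.992, 0.0], [0.992, 0.13, -0.0], [-0.0, 0.0, -1.0]]
wrist_force: [-1.3, -0.5, 2.5]
opening: 9.0
```

Call:
{"op": "arm_command", "data": {"motion": [[[0,-1,0],[0,0,0]],[[0,-2,0],[0,0,0]],[[0,-3,0],[0,0,0]],[[0,-3,0],[0,0,0]],[[0,-2.5,0],[0,0,0]]]}}

```text
clock: 40.02
ee_pos: [521.3, -119.2, 79.2]
ee_rot: [[-0.13, 0.991, 0.002], [0.991, 0.13, -0.001], [-0.002, 0.002, -1.0]]
wrist_force: [4.0, -2.4, -0.5]
opening: 8.9
```

Call:
{"op": "arm_command", "data": {"motion": [[[0,-2,0],[0,0,0]],[[0,-1,0],[0,0,0]],[[0,-0.4,0],[0,0,0]],[[0,0,0],[0,0,0]],[[0,0,0],[0,0,0]]]}}

```text
clock: 40.43
ee_pos: [491.9, -123.2, 79.3]
ee_rot: [[-0.129, 0.992, 0.009], [0.992, 0.129, -0.001], [-0.002, 0.009, -1.0]]
wrist_force: [17.0, 3.1, -11.7]
opening: 8.7
```

Run:
```python
from h import *
go([]);print(towarm(manip.observe()['ee_pos']))
```

```text
at [ 491.9 -123.2   79.3] psi 97.39 tilt [ 0.0094 -0.0006] clk 40.43 open 8.7 F [ 17.    3.1 -11.7] q6 -0.61
[-50.16368603  -0.61541969]
```

Call:
{"op": "arm_command", "data": {"motion": [[[0,0,0],[0,0,0]],[[0,0,0],[0,0,0]],[[0,0,0],[0,0,0]]], "hand": 4}}

```text
clock: 40.68
ee_pos: [487.7, -123.0, 78.7]
ee_rot: [[-0.13, 0.992, -0.001], [0.992, 0.13, 0.0], [0.0, -0.001, -1.0]]
wrist_force: [-0.7, 0.4, -1.0]
opening: 39.7
```

Call:
{"op": "arm_command", "data": {"motion": [[[0,0,-3],[0,0,0]],[[0,0,-3],[0,0,0]],[[0,0,-3],[0,0,0]],[[0,0,0],[0,0,0]],[[0,0,0],[0,0,0]]], "hand": 6.5}}

```text
clock: 41.1
ee_pos: [489.1, -123.8, 170.8]
ee_rot: [[-0.13, 0.992, 0.004], [0.992, 0.13, -0.002], [-0.003, 0.003, -1.0]]
wrist_force: [-0.2, 0.2, -0.1]
opening: 65.2
```

Run:
```python
from h import *
go([(408,-44.5,167,28.7)],n=11)
im,d=grab('side','s21')
cv2.imwrite('pics/s21b.png',cv2.resize(im[:,:,::-1][130:230,220:340],None,fx=5,fy=5,interpolation=cv2.INTER_CUBIC))
```

```text
at [ 489.1 -123.8  170.8] psi 97.45 tilt [ 0.0037 -0.0021] clk 41.1 open 65.2 F [-0.2  0.2 -0.1] q6 -0.61
[[[0.81, -0.64, 0.03], [0, 0, 6.25]], [[0.74, -0.72, 0.03], [0, 0, 6.25]], [[0.65, -0.8, 0.03], [0, 0, 6.25]], [[0.56, -0.86, 0.03], [0, 0, 6.25]], [[0.47, -0.92, 0.03], [0, 0, 6.25]]]
[[[0.36, -0.97, 0.03], [0, 0, 6.25]], [[0.25, -1.0, 0.03], [0, 0, 6.25]], [[0.14, -1.02, 0.03], [0, 0, 6.25]], [[0.03, -1.03, 0.03], [0, 0, 6.25]], [[-0.08, -1.03, 0.03], [0, 0, 6.25]]]
[[[-0.19, -1.01, 0.03], [0, 0, 6.25]]]
```

View pics/s21b.png

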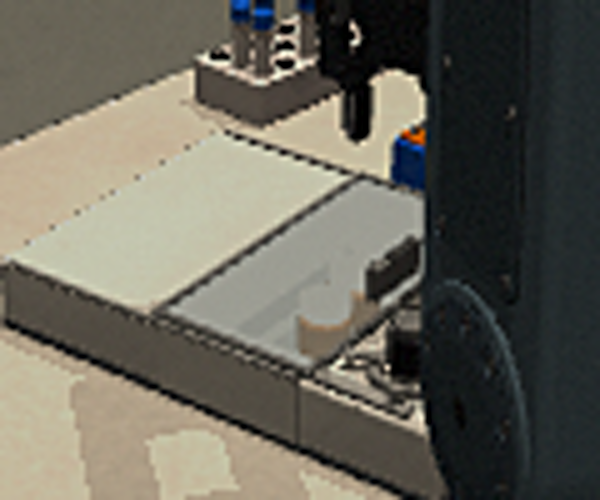

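Cover shut, jars upright underneath. Back to the knob.

Call:
{"op": "arm_command", "data": {"motion": [[[0.8,-0.6,0],[0,0,6.3]],[[0.7,-0.7,0],[0,0,6.3]],[[0.7,-0.8,0],[0,0,6.3]],[[0.6,-0.9,0],[0,0,6.3]],[[0.5,-0.9,0],[0,0,6.2]]]}}

```text
clock: 41.57
ee_pos: [450.0, -85.3, 166.8]
ee_rot: [[0.411, 0.912, -0.004], [0.912, -0.411, 0.002], [0.0, -0.004, -1.0]]
wrist_force: [0.9, 0.1, 0.3]
opening: 65.1
```

Call:
{"op": "arm_command", "data": {"motion": [[[0.4,-1,0],[0,0,6.2]],[[0.3,-1,0],[0,0,6.2]],[[0.1,-1,0],[0,0,6.2]],[[0,-1,0],[0,0,6.2]],[[-0.1,-1,0],[0,0,6.2]]]}}

```text
clock: 41.98
ee_pos: [413.2, -49.8, 166.9]
ee_rot: [[0.822, 0.57, -0.004], [0.57, -0.822, 0.001], [-0.002, -0.003, -1.0]]
wrist_force: [-0.2, 0.2, -0.3]
opening: 65.0
```

Call:
{"op": "arm_command", "data": {"motion": [[[-0.2,-1,0],[0,0,6.2]],[[0,0,0],[0,0,0]],[[0,0,0],[0,0,0]],[[0,0,0],[0,0,0]]]}}

```text
clock: 42.32
ee_pos: [407.5, -43.7, 168.2]
ee_rot: [[0.874, 0.485, -0.001], [0.485, -0.874, 0.0], [-0.001, -0.001, -1.0]]
wrist_force: [0.1, -0.0, -0.1]
opening: 65.0
```

Run:
```python
from h import *
go([(407.8,-44.3,110,28.7)])
W=cloud('top',np.load('pics/t20.npy'));K=W[205:240,255:295].reshape(-1,3);t=K[K[:,2]>95];print('knob',len(t),t.mean(0))
```

```text
at [407.5 -43.7 168.2] psi 29.03 tilt [-0.001   0.0003] clk 42.32 open 65.0 F [ 0.1 -0.  -0.1] q6 0.67
[[[-0, 0.03, 2.91], [0, 0, 0.16]], [[-0, 0.03, 2.91], [0, 0, 0.16]]]
knob 93 [407.99798533 -45.23136729 105.08058546]
```

Call:
{"op": "arm_command", "data": {"motion": [[[0,0.1,3],[0,0,0.3]],[[0,0,3],[0,0,0]],[[0,0,2],[0,0,0]],[[0,0,0],[0,0,0]],[[0,0,0],[0,0,0]]]}}

```text
clock: 42.73
ee_pos: [407.4, -44.4, 88.0]
ee_rot: [[0.878, 0.479, -0.003], [0.479, -0.878, 0.001], [-0.002, -0.003, -1.0]]
wrist_force: [1.4, -0.2, -0.1]
opening: 65.1
```

Call:
{"op": "arm_command", "data": {"motion": [[[0,0,0],[0,0,0]],[[0,0,0],[0,0,0]],[[0,0,0],[0,0,0]]]}}

```text
clock: 42.98
ee_pos: [409.3, -44.9, 90.2]
ee_rot: [[0.878, 0.478, 0.003], [0.478, -0.878, -0.001], [0.002, 0.002, -1.0]]
wrist_force: [-0.5, -0.3, -0.0]
opening: 65.1
```

Run:
```python
from h import *
go([(407.8,-44.3,77.5,28.7)])
```

```text
at [409.3 -44.9  90.2] psi 28.57 tilt [ 0.0027 -0.0011] clk 42.98 open 65.1 F [-0.5 -0.3 -0. ] q6 0.67
[[[-0.1, -0.13, 1.27], [0, 0, -0.13]]]
```

Call:
{"op": "arm_command", "data": {"motion": [[[-0.1,0,1.2],[0,0,0]],[[0,0,0],[0,0,0]],[[0,0,0],[0,0,0]],[[0,0,0],[0,0,0]]]}}

```text
clock: 43.32
ee_pos: [407.6, -45.0, 77.5]
ee_rot: [[0.878, 0.478, 0.001], [0.478, -0.878, -0.0], [0.001, 0.001, -1.0]]
wrist_force: [-0.2, 0.2, 0.4]
opening: 65.1
```

Call:
{"op": "arm_command", "data": {"motion": [[[0,0,0],[0,0,0]],[[0,0,0],[0,0,0]],[[0,0,0],[0,0,0]],[[0,0,0],[0,0,0]],[[0,0,0],[0,0,0]]], "hand": 2.7}}

```text
clock: 43.73
ee_pos: [409.8, -47.3, 79.2]
ee_rot: [[0.878, 0.478, 0.005], [0.478, -0.878, -0.005], [0.002, 0.007, -1.0]]
wrist_force: [-1.0, -7.3, 12.3]
opening: 27.7
```

Call:
{"op": "arm_command", "data": {"motion": [[[0,0,-0.1],[0,0,0]],[[0,0,0],[0,0,0]],[[0,0,0],[0,0,-4]],[[0,0,0],[0,0,-5]],[[0,0,0],[0,0,-6]]]}}

```text
clock: 44.15
ee_pos: [409.6, -47.2, 79.3]
ee_rot: [[0.722, 0.692, 0.005], [0.692, -0.722, -0.004], [0.0, 0.007, -1.0]]
wrist_force: [2.8, -8.1, 2.4]
opening: 27.4
```

Run:
```python
from h import *
go([]);print(manip.observe()['wrist_torque'])
```

```text
at [409.6 -47.2  79.3] psi 43.79 tilt [ 0.0049 -0.0044] clk 44.15 open 27.4 F [ 2.8 -8.1  2.4] q6 0.41
[-1.40034748 -0.3491455  -0.03711231]
```

Call:
{"op": "arm_command", "data": {"motion": [[[0,0,0],[0,0,-6]],[[0,0,0],[0,0,-6]],[[0,0,0],[0,0,-6]],[[0,0,0],[0,0,-6]],[[0,0,0],[0,0,-6]]]}}

```text
clock: 44.57
ee_pos: [409.3, -47.0, 79.3]
ee_rot: [[0.278, 0.961, 0.004], [0.961, -0.278, -0.004], [-0.003, 0.005, -1.0]]
wrist_force: [2.6, -7.1, 3.8]
opening: 27.6
```

Call:
{"op": "arm_command", "data": {"motion": [[[0,0,0],[0,0,-6]],[[0,0,0],[0,0,-6]],[[0,0,0],[0,0,-6]],[[0,0,0],[0,0,-6]],[[0,0,0],[0,0,0]]]}}

```text
clock: 44.98
ee_pos: [409.1, -47.0, 79.3]
ee_rot: [[-0.137, 0.991, 0.004], [0.991, 0.137, -0.004], [-0.005, 0.003, -1.0]]
wrist_force: [0.8, -6.9, 4.3]
opening: 27.6
```

Call:
{"op": "arm_command", "data": {"motion": [[[0,0,0],[0,0,0]],[[0,0,0],[0,0,0]],[[0,0,0],[0,0,0]]]}}

```text
clock: 45.23
ee_pos: [409.1, -47.0, 79.3]
ee_rot: [[-0.132, 0.991, 0.004], [0.991, 0.132, -0.004], [-0.005, 0.003, -1.0]]
wrist_force: [0.8, -7.3, 4.1]
opening: 27.7
```

Run:
```python
from h import *
go([(None,None,None,97.6)]);print(manip.observe()['wrist_torque'])
```

```text
at [409.1 -47.   79.3] psi 97.58 tilt [ 0.0039 -0.0042] clk 45.23 open 27.7 F [ 0.8 -7.3  4.1] q6 -0.53
[[[0, 0, 0.0], [0, 0, -0.02]]]
[-1.25129424 -0.07959936  0.04787048]
```

Call:
{"op": "arm_command", "data": {"motion": [[[0,0,0],[0,0,0]],[[0,0,0],[0,0,0]],[[0,0,0],[0,0,0]],[[0,0,0],[0,0,0]]], "hand": 6.5}}

```text
clock: 45.57
ee_pos: [407.0, -44.7, 77.9]
ee_rot: [[-0.131, 0.991, -0.0], [0.991, 0.131, 0.001], [0.001, -0.0, -1.0]]
wrist_force: [0.3, 0.6, -0.6]
opening: 64.9
```

Call:
{"op": "arm_command", "data": {"motion": [[[0,0,-3],[0,0,0]],[[0,0,-3],[0,0,0]],[[0,0,-3.5],[0,0,0]],[[0,0,-3.5],[0,0,0]],[[0,0,-1],[0,0,0]]]}}

```text
clock: 45.98
ee_pos: [409.5, -45.5, 223.2]
ee_rot: [[-0.132, 0.991, 0.007], [0.991, 0.132, -0.003], [-0.004, 0.007, -1.0]]
wrist_force: [0.9, -0.2, 1.3]
opening: 65.5
```

Call:
{"op": "arm_command", "data": {"motion": [[[3.3,0,0],[0,0,0]],[[3.3,0,0],[0,0,0]],[[3.3,0,0],[0,0,0]],[[3.3,0,0],[0,0,0]],[[3.3,0,0],[0,0,0]]]}}

```text
clock: 46.4
ee_pos: [384.6, 120.2, 217.6]
ee_rot: [[-0.131, 0.991, -0.0], [0.991, 0.131, 0.0], [0.0, -0.0, -1.0]]
wrist_force: [1.4, -0.0, -0.8]
opening: 65.0
```

Call:
{"op": "arm_command", "data": {"motion": [[[3.3,0,0],[0,0,0]],[[2,0,0],[0,0,0]],[[0,0,0],[0,0,0]],[[0,0,0],[0,0,0]],[[0,0,0],[0,0,0]]]}}

```text
clock: 46.82
ee_pos: [378.2, 171.0, 217.4]
ee_rot: [[-0.132, 0.991, -0.001], [0.991, 0.132, -0.0], [-0.0, -0.001, -1.0]]
wrist_force: [0.5, 0.5, 0.1]
opening: 65.4
```

Run:
```python
from h import *
go([])
im,d=grab('top','t22');im2,d2=grab('side','s22')
cv2.imwrite('pics/t22b.png',cv2.resize(im[:,:,::-1][120:240,245:400],None,fx=5,fy=5,interpolation=cv2.INTER_CUBIC))
cv2.imwrite('pics/s22b.png',cv2.resize(im2[:,:,::-1][130:230,220:340],None,fx=5,fy=5,interpolation=cv2.INTER_CUBIC))
W=cloud('top',d);F=W[180:212,280:320].reshape(-1,3);t=F[F[:,2]>82];print('fin',len(t),towarm(t.mean(0)))
K=W[205:240,255:295].reshape(-1,3);t=K[K[:,2]>85];c=wpt(-122,88)
```

```text
at [378.2 171.  217.4] psi 97.59 tilt [-0.0008 -0.0004] clk 46.82 open 65.4 F [0.5 0.5 0.1] q6 0.0
fin 61 [-51.32351381   0.81275261]
```

View pics/t22b.png

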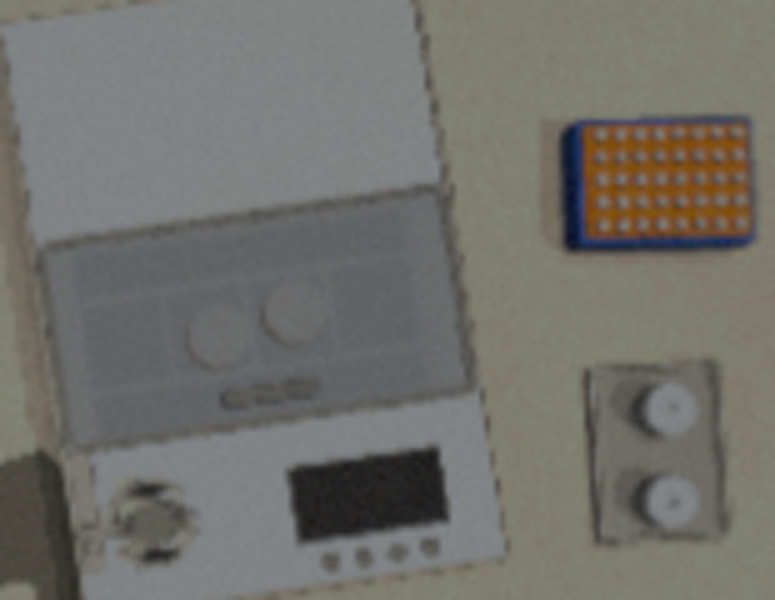

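View pics/s22b.png

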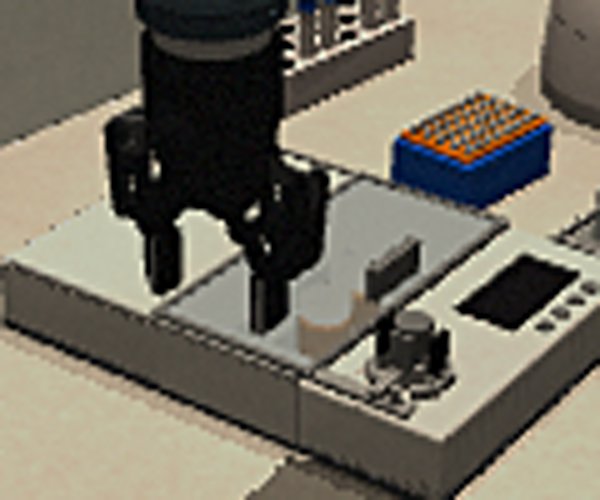

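Run:
```python
from h import *
o=[cv2.resize(cv2.imread(f'pics/{n}.png')[208:236,258:288],None,fx=12,fy=12,interpolation=cv2.INTER_CUBIC) for n in('top0','t22')]
cv2.imwrite('pics/cmp.png',np.hstack(o))
for u,v in((288.4,187.2),(303.8,182.6)):print(towarm(plane('top',u,v,52)))
for u,v in((245+668/5,120+409/5),(245+672/5,120+501/5)):print(plane('top',u,v,48))
```

```text
[-8.89403123 24.60488678]
[ -1.37906922 -27.90485554]
[ 476.46573066 -390.61012115   48.        ]
[ 415.68979387 -391.49551221   48.        ]
```

View pics/cmp.png

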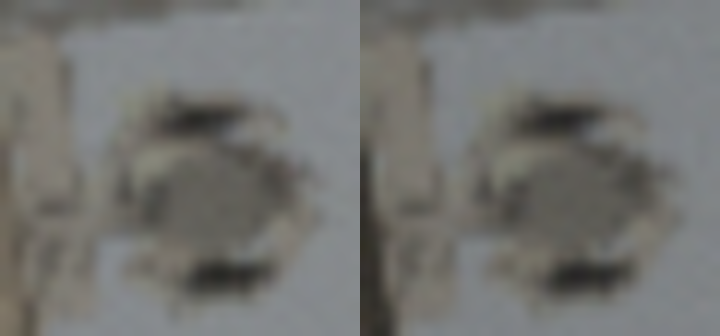

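```bash
python3 -c "
from rig import manip
print(manip.sign_off())"
```

```text
the job is handed in; nothing more can be done
None
```

I finished every step and handed the job in at about 47 s on the robot's clock. The hand-in gives no verdict, so the results below are from my own camera checks.

**What I did:**
- Pinched the tabs, turned the selector to its released position and slid the cover open to its stop.
- Stood the two aluminium blocks in the tray.
- Placed the two amber jars in the two middle cells, gripping them at 30 N. I left the pink and purple look-alikes alone.
- Slid the cover shut, turned the selector back and let the tabs spring out.

**What the last checks showed:**
- **Selector:** in the top view it looks the same as at the start, locked with both tabs out.
- **Cover:** its fin is within about 1.5 mm of the closed position.
- **Blocks:** both stand upright in the tray, about 28 mm and 33 mm from its centre along x (limit 45 mm).
- **Jars:** both stand upright; with the cover open, their top heights matched standing on the bay floor.

**One disagreement:** the first jar sits 8 to 9 mm towards the front of its cell, although I set it down within about 1 mm of the centre. It may have been knocked or shifted when released. It is within the 16 mm limit, so I left it there.

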